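# Swap the bike battery packs in the charging cradle

## Task

The battery packs in the charging cradle are full: turn the cradle's red isolator handle to off, then slide every one of them out through the front of its bay and lay it flat in the wooden tray. With the isolator still off, slide each empty pack from the cork mat fully home into a free bay, pull tab outwards, and when all are in, turn the isolator fully back on. Leave the lube bottle, sprocket and spanner alone.

Things in the scene. Friction and masses are not known exactly. Their poses are not given: they have to be found in the camera images.
- cradle: fixed charging cradle (sizes in mm), origin on bench; bays open to its -x. A 3 thick base plate spans x -130 to 50, y -157 to 67. On it a grey housing from x -40 (mouths) to 52, top 57 high: its roof covers the packs' cases, so they pass only along x. Bays 55 wide, 46 high, at y -115, -45, 25; 15 thick dividers with round noses; back stop at x 40.5. Isolator box at y 85 to 165, x -32 to 48, 54 high
- bay0 (a point): where the origin of a pack lies when fully home in the bay at cradle y = -115: cradle x = 0, 22 mm above the bench. Axes as the cradle's; a pack enters along +x and leaves along -x
- bay1 (a point): where the origin of a pack lies when fully home in the bay at cradle y = -45: cradle x = 0, 22 mm above the bench. Axes as the cradle's; a pack enters along +x and leaves along -x
- bay2 (a point): where the origin of a pack lies when fully home in the bay at cradle y = 25: cradle x = 0, 22 mm above the bench. Axes as the cradle's; a pack enters along +x and leaves along -x
- isolator (a joint): angle of the isolator's handle, rad, about the vertical: 0 = off (red bar lies along the cradle's y), 1.571 = on (bar along the cradle's x). It grows clockwise seen from above. Stops at both ends and spring detents: it snaps to the nearer end from the middle, 0.785; about 0.06 N m turns it. Starts on
- isolator_grip (a point): on the handle's turning axis, 79 mm above the bench. In mm: the red bar is 60 long, 14 wide, 32 high, from 59 to 91 above the bench (box top 54), centred on the axis. Its long side is the point's y axis, which turns with the handle
- charged0: a charged battery pack, in mm: a black case 80 long (its x) x 50 wide (y) x 38 high (z), 0.25 kg, with a grey pull tab 32 long, 16 wide (y), 28 high standing out of the middle of its -x end face (tab spans x -72 to -40, z -14 to +14). All packs look alike. Origin: centre of the case. Starts home in one of the bays; may be absent (None); two or three are there
- charged1: a charged battery pack, in mm: a black case 80 long (its x) x 50 wide (y) x 38 high (z), 0.25 kg, with a grey pull tab 32 long, 16 wide (y), 28 high standing out of the middle of its -x end face (tab spans x -72 to -40, z -14 to +14). All packs look alike. Origin: centre of the case. Starts home in one of the bays; may be absent (None); two or three are there
- charged2: a charged battery pack, in mm: a black case 80 long (its x) x 50 wide (y) x 38 high (z), 0.25 kg, with a grey pull tab 32 long, 16 wide (y), 28 high standing out of the middle of its -x end face (tab spans x -72 to -40, z -14 to +14). All packs look alike. Origin: centre of the case. Starts home in one of the bays; may be absent (None); two or three are there
- empty0: an empty battery pack, in mm: a black case 80 long (its x) x 50 wide (y) x 38 high (z), 0.25 kg, with a grey pull tab 32 long, 16 wide (y), 28 high standing out of the middle of its -x end face (tab spans x -72 to -40, z -14 to +14). All packs look alike. Origin: centre of the case. Starts lying on the cork mat; may be absent (None); one or two are there
- empty1: an empty battery pack, in mm: a black case 80 long (its x) x 50 wide (y) x 38 high (z), 0.25 kg, with a grey pull tab 32 long, 16 wide (y), 28 high standing out of the middle of its -x end face (tab spans x -72 to -40, z -14 to +14). All packs look alike. Origin: centre of the case. Starts lying on the cork mat; may be absent (None); one or two are there
- empty2: an empty battery pack, in mm: a black case 80 long (its x) x 50 wide (y) x 38 high (z), 0.25 kg, with a grey pull tab 32 long, 16 wide (y), 28 high standing out of the middle of its -x end face (tab spans x -72 to -40, z -14 to +14). All packs look alike. Origin: centre of the case. Starts lying on the cork mat; may be absent (None); one or two are there
- empty0_tab (a point): centre of the pull tab of empty0, at pack x = -56 mm
- empty1_tab (a point): centre of the pull tab of empty1, at pack x = -56 mm
- empty2_tab (a point): centre of the pull tab of empty2, at pack x = -56 mm
- tray: fixed open wooden tray, outside, in mm, 270 (x) x 150 (y) x 30 high, walls and floor 5 thick. Origin: centre of its underside, on the bench. To the left or the right of the robot; the mat is on the other side. Room for three packs side by side, lying along its y
- mat: fixed cork mat 270 (x) x 170 (y) x 3 mm thick, origin at the centre of its underside
- lube: bystander: white bottle 52 across, 150 mm high, behind the cradle; origin under its foot
- sprocket: bystander: steel sprocket lying flat, 108 mm across, 4 mm thick; origin under its centre
- spanner: bystander: steel spanner lying on the bench behind the cradle; origin under its middle

How it is judged:
By the outcome, as a careful person would: the job done as asked, in the order asked, and still so for the second after the job is handed in, with the robot touching nothing.
Of charged0, charged1, charged2 only 2 to 3 are there at a start; the rules pass over those that are not, and their reading is None.
Of empty0, empty1, empty2 only 1 to 2 are there at a start; the rules pass over those that are not, and their reading is None.
At some moment in a run one of empty0, empty1, empty2 may be knocked a few centimetres aside while the robot is not near it.
Once in a run the grip may slacken for a moment while it holds something.
It also fails if it takes over 210 s, if anything falls off the work surface, if the arm or the gripper's body presses on something with over 40 N, if the wrist force passes 120 N, or if a joint passes its speed limit or range.

## Robot

A 6-joint arm with a two-finger parallel gripper is mounted at the origin on the work surface. World frame = base frame: x ahead of the robot, y to its left, z up, the work surface at z = 0. Lengths are in mm, angles in rad, forces in N, time in s.
With the tool pointing down it reaches from about 275 to 750 mm from the base axis. Payload 10.2 kg.
Tool frame: the origin (TCP) lies at the very end of the fingers, on their centre line; the grasp point (between the pads) lies behind it (ctrl.grasp_offset is the z of the grasp point in the tool frame, in mm); z points along the fingers, y is the direction in which the jaws open and shut (so a half turn about z gives the same grasp; the last joint's range is limited). The gripper opens to 85 mm and grips with 20 to 120 N. Pads are 22 mm wide; open, the fingers measure 114 mm over their backs; the gripper's body (76 mm by 85 mm) begins 54 mm behind the grasp point. The pads swing forward as they close: fully open they stand 13 mm farther back than shut.
Start: joints at [-1.433, 0.313, 1.498, -0, 1.331, -0.223], TCP at [185.325, -491.208, 206.494] pointing down, gripper open.
Joint ranges: [-2.94, 2.94], [-0.97, 2.17], [0.19, 2.56], [-1.23, 4.37], [0.02, 3.11], [-2.88, 2.88]. Speed limits (rad/s): [2.39, 2.39, 3.01, 3.14, 3.14, 3.14].

## Interface

Orientations are given as a unit quaternion [w, x, y, z].
In Python, from rig import ctrl, capture, job gives the robot as it stands. The module is installed in compiled form; this text tells all that it offers.
- The arm moves only by the tool move_arm, never from a script. Its argument "series" is a list of rows, each a list of 7 numbers: the turn, a rotation vector about the tool's x, y, z in rad, then the shift along the tool's x, y, z in cm, then the opening, from 0 (shut) to 1 (fully open). A call has 1 to 5 rows; each row is the pose to reach, as a shift and turn from the pose measured when the call began, along the tool's axes at that moment; what a row does not reach only later rows make up. A row lasts 1/12 s, in which the tool goes at most 41.7 mm and 7.16 degrees, less where a joint would pass 70% of its speed; a pose out of reach is approached as far as the arm can. A call with a gripper value outside its range is refused whole. The fingers move at their own pace and stop on an object; "grip_force" is the grip in N (left out, the last holds). Time passes only in rows, so rows that repeat a pose let the fingers close. It gives the time, the measured TCP pose, the force and the opening at its end, in the units of the state.
- ctrl.sense(): the state, without advancing time (a new reading comes with each control period).
- capture(name): name is "side" or "top"; returns a dict with "frame" (480x640x3 uint8, red, green, blue), "mtx" (3x3 intrinsics, pixels), "R" (3x3) and "t" (3): a world point X has camera coordinates R X + t. Camera axes: x right, y down, z forward; pixel columns grow to the right and rows downward; lengths in mm; the calibration is good to about 2 mm. A picture is of the moment at which its call begins. There is no depth.
- job.finish_job(): hands the job in, once; it reports no verdict.
The state is a dict: "time_s": time; "joints": joint angles; "dq": joint speeds; "tau": joint torques, N m; "eef_pos": TCP position; "ee_rot": TCP orientation; "force": force on the tool from outside, world axes, zero at the start; "wrist_torque": the same for the moment, N m; "grip_width": opening from 0.0 (shut) to 1.0 (fully open).
Only numpy, scipy, OpenCV 4.12 (cv2) and the standard library are available. Lean on these libraries where they do the work, as an engineer would, in place of code of your own. Each camera call takes 0.05 s, during which the arm holds its last target.

## Working session

There is one attempt and no reset: what is moved stays moved. The work goes in short steps, Python scripts to look and compute and a tool call to move; the robot and the scene stay as the last step left them, time stands still between calls to the robot, and variables do not carry over. Pictures are saved under pics/ and viewed, and the job is handed in when it is done.

Besides the shell and the picture viewer there is one more tool, called after ">>>" as name(argument=value, ...), one argument or row to a line, values as JSON. move_arm: Moves the arm, as the interface text tells. Its arguments: {"type":"object","properties":{"series":{"type":"array","items":{"type":"array","items":{"type":"number"}}},"grip_force":{"type":"number"}},"required":["series"]}

```bash
mkdir -p pics; ls
python3 - <<'E'
from rig import ctrl, capture, job
import cv2
print(ctrl.sense()); print(ctrl.grasp_offset)
for n in("side","top"):
    c=capture(n); cv2.imwrite(f"pics/{n}0.png",c["frame"][:,:,::-1]); print(n,c["mtx"],c["R"],c["t"])
E
```

```text
pics
{'time_s': 0.0, 'joints': array([-1.43340661e+00,  3.13432829e-01,  1.49846915e+00, -1.46225111e-05,
        1.33098227e+00, -2.23414427e-01]), 'dq': array([-3.66754032e-04,  2.15739480e-04, -7.74907736e-04, -2.75288221e-05,
        1.99707562e-04, -6.82300689e-04]), 'tau': array([-1.46029364e-03, -4.12271082e+01, -2.59743422e+01, -2.29360903e-04,
        4.20529468e-03, -9.18942959e-06]), 'eef_pos': array([ 185.27498193, -490.90335162,  205.93180822]), 'ee_rot': array([-6.45505819e-04,  9.83771113e-01,  1.79426809e-01,  2.06743871e-05]), 'force': array([-0.21106825,  0.73350694,  0.58724594]), 'wrist_torque': array([-0.00218165,  0.0138338 , -0.01006181]), 'grip_width': 0.997862674123883}
-18.700000000000003
side [[434.17072209   0.         317.84141072]
 [  0.         434.17072209 239.02065909]
 [  0.           0.           1.        ]] [[-0.80814126 -0.58873588 -0.017256  ]
 [-0.29354934  0.42800071 -0.85477727]
 [ 0.51062363 -0.68571529 -0.51870806]] [479.12793914 242.84483665 617.83874939]
top [[595.10224532   0.         310.63727036]
 [  0.         595.10224532 235.57258255]
 [  0.           0.           1.        ]] [[ 0.0095264  -0.99993181  0.00675453]
 [-0.99229188 -0.01028783 -0.12349488]
 [ 0.12355595 -0.005526   -0.99232222]] [ -15.66458599  600.5751769  1292.99739894]
```

View pics/top0.png

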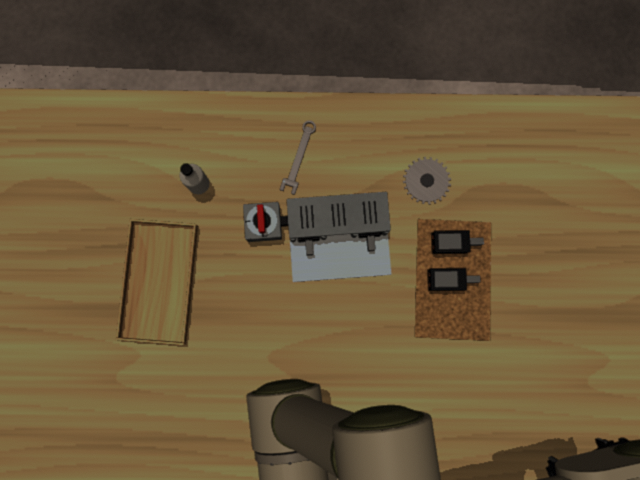

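View pics/side0.png

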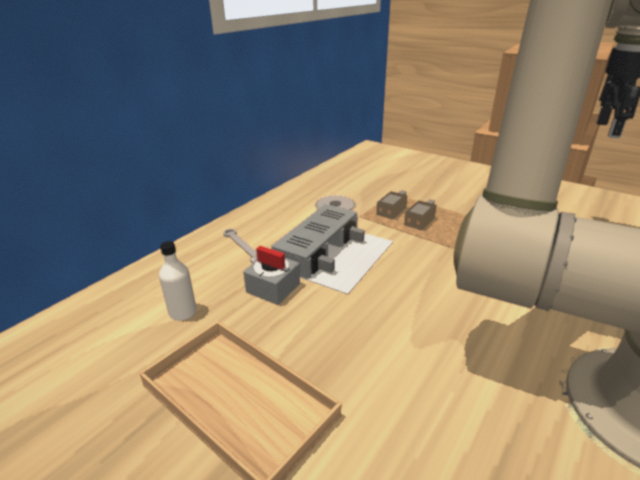

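The top view shows two charged packs, with tabs near (310,248) and (371,243); the middle bay is free. The red bar is at (261,219), two empties are on the mat at (452,242) and (448,280) with their tabs to the right, and the tray is at the left around (160,283). I'll enlarge both views next.

```bash
cat > h.py <<'E'
import numpy as np, cv2
from rig import ctrl, capture, job
from scipy.optimize import least_squares
def crop(n,name,x0,y0,x1,y1,s,c=None):
    c=c or capture(n); f=c["frame"][y0:y1,x0:x1,::-1]
    f=cv2.resize(f,None,fx=s,fy=s,interpolation=cv2.INTER_CUBIC)
    step=10
    for x in range(x0-x0%step+step,x1,step):
        cv2.line(f,((x-x0)*s,0),((x-x0)*s,8 if x%50 else 16),(0,255,255),1)
        if x%20==0: cv2.putText(f,str(x),((x-x0)*s-10,20),0,.35,(0,255,255),1)
    for y in range(y0-y0%step+step,y1,step):
        cv2.line(f,(0,(y-y0)*s),(8,(y-y0)*s),(0,255,255),1)
        if y%20==0: cv2.putText(f,str(y),(10,(y-y0)*s+4),0,.35,(0,255,255),1)
    cv2.imwrite(f"pics/{name}.png",f)
def proj(c,X):
    X=np.atleast_2d(X); q=(c["R"]@X.T).T+c["t"]; p=(c["mtx"]@q.T).T; return p[:,:2]/p[:,2:]
def ray(c,uv,z):
    d=c["R"].T@np.linalg.inv(c["mtx"])@np.array([uv[0],uv[1],1.]); o=-c["R"].T@c["t"]
    return o+d*(z-o[2])/d[2]
def tri(c1,p1,c2,p2):
    P=[c["mtx"]@np.c_[c["R"],c["t"]] for c in(c1,c2)]
    X=cv2.triangulatePoints(P[0],P[1],np.array(p1,float),np.array(p2,float))[:,0]; return X[:3]/X[3]
def toRz(a): return np.array([[np.cos(a),-np.sin(a),0],[np.sin(a),np.cos(a),0],[0,0,1]])
E
python3 - <<'E'
from h import *
t=capture("top");s=capture("side")
crop("top","ta",230,185,400,290,4+0,t)
crop("top","tb",405,210,505,350,5-1,t)
crop("top","tc",105,210,215,355,4,t)
crop("side","sa",235,200,400,310,4,s)
crop("side","sb",350,175,490,260,5,s)
E
```

```text
(no output)
```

View pics/ta.png

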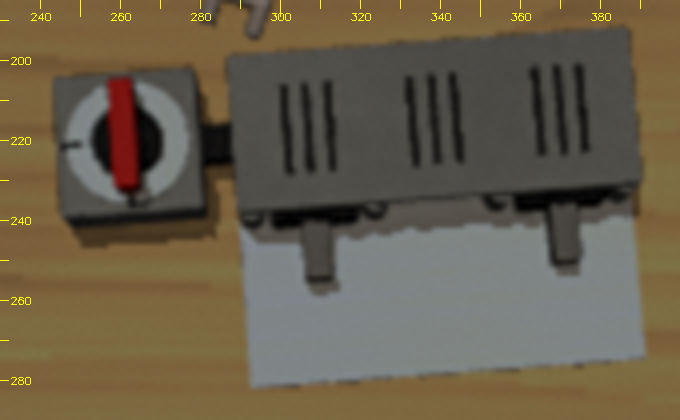

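View pics/tb.png

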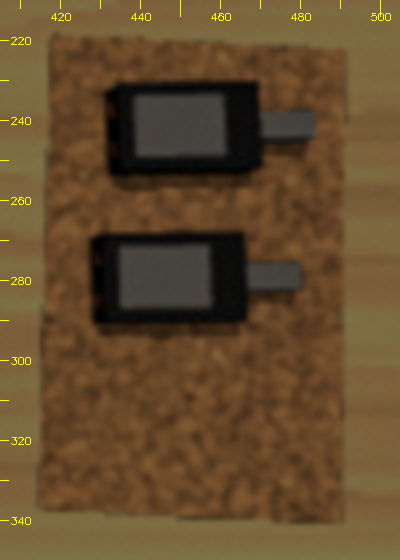

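View pics/tc.png

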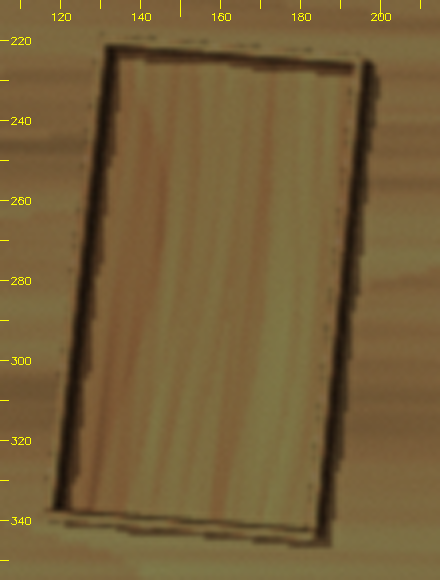

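View pics/sa.png

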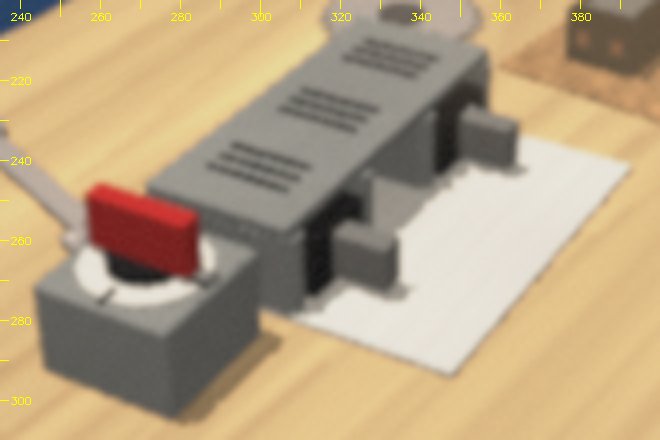

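View pics/sb.png

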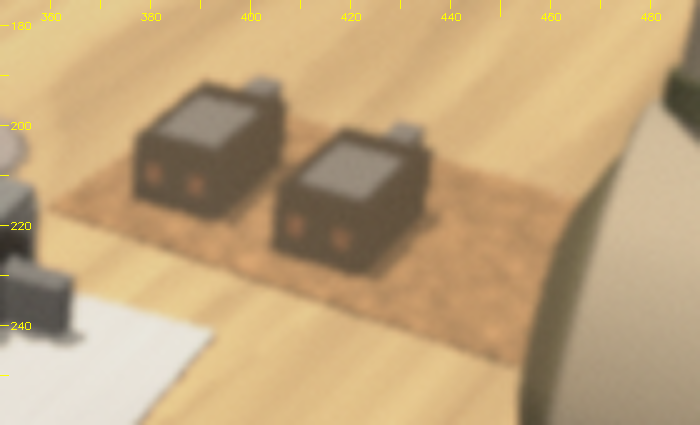

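```bash
cat > m1.py <<'E'
from h import *
t=capture("top");s=capture("side")
top={(-130,67,3):(292.5,281.5),(-130,-157,3):(391,274),(52,67,57):(287,199),(52,-157,57):(387,192),(-40,-157,57):(389.8,230),(-40,67,57):(289.5,238.5),
(48,165,54):(243,203.5),(48,85,54):(278,201.5),(-32,85,54):(281,237.5),(-32,165,54):(246,239.5)}
sid={(-130,67,3):(348,293.5),(-130,-157,3):(392,240.5),(-40,67,57):(306,258.5),(52,67,57):(271.5,247),(-40,-157,57):(356.5,213.5),(-32,85,54):(299,264),(-32,165,54):(276,284),(48,165,54):(244,272)}
for k in top:
    if k in sid: print(k,"tri",np.round(tri(t,np.array(top[k])-.4,s,np.array(sid[k])-.4),1))
def fit(top,sid,p0,ext=None):
    def W(p,K): return (toRz(p[2])@np.array(K,float).T).T+[p[0],p[1],0]
    def r(p):
        o=[]
        for c,d in((t,top),(s,sid)):
            if d: o.append((proj(c,W(p,list(d)))-np.array(list(d.values()))+.4).ravel())
        return np.concatenate(o)
    q=least_squares(r,p0,loss="soft_l1"); return q.x,r(q.x).reshape(-1,2)
if __name__=="__main__":
    for a,b in((top,sid),(top,{}),({},sid)):
        p,r=fit(a,b,[500,0,0]); print("cradle",p.round(3)); print(r.round(1).tolist())
    # tray: rim corners z=30
    tt={(135,75,30):(132,222),(135,-75,30):(198,225.5),(-135,75,30):(118.5,340),(-135,-75,30):(187.5,346)}
    p,r=fit(tt,{},[400,300,0]);print("tray",p.round(3),r.round(1).tolist())
    mt={(135,85,3):(418,219),(135,-85,3):(491,222.5),(-135,85,3):(414.5,338),(-135,-85,3):(491,340.5)}
    p,r=fit(mt,{},[400,-300,0]);print("mat",p.round(3),r.round(1).tolist())
E
python3 m1.py
```

```text
(-130, 67, 3) tri [499.7  30.9   4.3]
(-130, -157, 3) tri [ 519.6 -192.2    6.4]
(52, 67, 57) tri [680.7  44.5  54.2]
(-40, -157, 57) tri [ 613.7 -183.8   53.2]
(-40, 67, 57) tri [592.9  38.1  55. ]
(48, 165, 54) tri [668.9 141.4  52.3]
(-32, 85, 54) tri [595.4  57.1  51.4]
(-32, 165, 54) tri [589.7 134.   52.5]
cradle [ 6.35485e+02 -2.51650e+01  9.10000e-02]
[[0.6, 0.2], [0.2, -0.3], [-0.8, -0.4], [-0.4, -1.3], [0.9, 1.6], [-0.1, 1.2], [-0.6, 0.6], [0.3, -0.2], [0.0, -0.6], [-1.2, 0.3], [-0.4, 0.1], [0.0, 1.0], [1.9, -0.3], [-1.1, -0.9], [1.6, -1.2], [0.6, -1.2], [-0.1, 0.2], [-2.1, -0.3]]
cradle [ 6.35401e+02 -2.54620e+01  8.60000e-02]
[[0.5, 0.1], [0.1, 0.1], [-0.5, -0.5], [-0.1, -0.9], [0.9, 1.9], [-0.1, 1.1], [-0.4, 0.3], [0.5, -0.4], [0.1, -0.8], [-1.1, -0.0]]
cradle [635.583 -24.149  -6.183]
[[-0.2, 0.1], [-0.6, 0.8], [1.9, -0.1], [-1.3, -0.5], [0.9, -1.3], [0.7, -1.0], [0.3, 0.6], [-2.0, 0.3]]
tray [ 4.93683e+02  3.26962e+02 -5.90000e-02] [[-0.2, -1.7], [0.3, -0.6], [0.3, 1.8], [-0.5, 0.5]]
mat [ 5.09001e+02 -3.35466e+02 -3.30000e-02] [[-0.4, 0.1], [0.3, -0.2], [0.6, -0.3], [-0.4, 0.5]]
```

```bash
cat > m2.py <<'E'
from m1 import *
Z=22
def k(x,y,z): return (x,y,z+Z)
A_t={k(-72,-8,14):(484,237.5),k(-72,8,14):(484,244),k(-40,-25,19):(469.5,230.5),k(-40,25,19):(471,252)}
B_t={k(-72,-8,14):(480.5,275.5),k(-72,8,14):(480.5,282.5),k(-40,-25,19):(466,268.3),k(-40,25,19):(467,290)}
A_s={k(40,-25,19):(377.5,201.5),k(-40,-25,19):(391,191.5),k(-40,25,19):(407,197.5)}
B_s={k(40,-25,19):(405.5,212.5),k(-40,-25,19):(419,200.5),k(-40,25,19):(436,206)}
ov={}
for n,a,b in(("A",A_t,A_s),("B",B_t,B_s)):
    for x,y in((a,b),(a,{}),({},b)):
        p,r=fit(x,y,[500,-300,1.55]); print(n,p.round(3),r.round(1).tolist())
        if x and y: ov[n]=p
for K in (k(-40,-25,19),k(-40,25,19)):
    print(tri(t,np.array(A_t[K])-.4,s,np.array(A_s[K])-.4).round(1),tri(t,np.array(B_t[K])-.4,s,np.array(B_s[K])-.4).round(1))
E
python3 m2.py
```

```text
(-130, 67, 3) tri [499.7  30.9   4.3]
(-130, -157, 3) tri [ 519.6 -192.2    6.4]
(52, 67, 57) tri [680.7  44.5  54.2]
(-40, -157, 57) tri [ 613.7 -183.8   53.2]
(-40, 67, 57) tri [592.9  38.1  55. ]
(48, 165, 54) tri [668.9 141.4  52.3]
(-32, 85, 54) tri [595.4  57.1  51.4]
(-32, 165, 54) tri [589.7 134.   52.5]
A [ 519.789 -311.358  146.864] [[-17.8, 11.0], [-12.6, 9.7], [-18.1, 22.3], [-3.5, 16.9], [33.9, 14.8], [10.0, 10.2], [12.9, 2.6]]
A [ 510.732 -311.796  146.871] [[-17.6, 15.0], [-12.5, 13.6], [-18.0, 26.4], [-3.2, 20.9]]
A [ 590.003 -323.081  120.975] [[-0.8, 1.2], [-0.1, -0.1], [1.2, -1.7]]
B [ 506.414 -314.762    1.597] [[-0.4, -0.1], [0.0, 0.2], [0.0, -0.4], [0.1, 0.5], [-0.4, 0.1], [-0.5, -0.2], [1.2, -0.9]]
B [ 506.858 -314.879    1.592] [[-0.3, -0.1], [0.0, 0.1], [0.1, -0.5], [0.1, 0.4]]
B [ 505.78  -313.363    1.591] [[-0.5, 0.3], [-0.4, 0.1], [1.3, -0.6]]
[ 616.4 -364.1   40.1] [ 531.4 -354.2   40.8]
[ 569.4 -367.9   33.4] [ 484.3 -355.9   37.6]
```

```bash
sed -i 's/\[500,-300,1.55\]/[590 if n=="A" else 506,-320,1.6]/' m2.py; python3 m2.py | grep ^A
python3 - <<'E'
from h import *
from scipy.spatial.transform import Rotation as R
c=capture("top"); print("cam",-c["R"].T@c["t"])
p=np.array([635.5,-25.2]);a=.088
Rz=toRz(a)[:2,:2]
for n,v in dict(iso=(8,125),tab0=(-56,-115),tab1=(-56,-45),tab2=(-56,25)).items(): print(n,(p+Rz@v).round(1))
for x in(-72,-40):
  for y in (-115,25): print(x,y,proj(c,[*(p+Rz@(x,y)),36]))
E
```

```text
A [ 590.675 -325.025    1.613] [[-0.3, -0.1], [0.2, 0.5], [0.0, -0.5], [0.0, 0.3], [-0.5, 1.0], [-0.3, -0.4], [1.1, -2.1]]
A [ 590.472 -325.106    1.618] [[-0.3, -0.2], [0.2, 0.4], [0.0, -0.5], [0.1, 0.3]]
A [ 590.003 -323.081    1.595] [[-0.8, 1.2], [-0.1, -0.1], [1.2, -1.7]]
cam [ 436.33758024   -2.33979798 1357.34381697]
iso [632.5 100. ]
tab0 [ 589.8 -144.7]
tab1 [583.7 -74.9]
tab2 [577.5  -5.2]
-72 -115 [[371.58923671 248.18683391]]
-72 25 [[309.09088048 253.04163572]]
-40 -115 [[370.28987663 234.01479418]]
-40 25 [[307.97354172 238.83088339]]
```

```bash
cat >> h.py <<'E'
from scipy.spatial.transform import Rotation as Ro
def go(x,y,z,phi,quiet=False):
    s=ctrl.sense(); q=s["ee_rot"]; R0=Ro.from_quat([q[1],q[2],q[3],q[0]])
    G=np.array([[np.cos(phi),np.sin(phi),0],[np.sin(phi),-np.cos(phi),0],[0,0,-1]]).T
    G=np.c_[[np.cos(phi),np.sin(phi),0],[np.sin(phi),-np.cos(phi),0],[0,0,-1]]
    rv=(R0.inv()*Ro.from_matrix(G)).as_rotvec(); d=R0.inv().apply(np.array([x,y,z])-s["eef_pos"])/10
    ph=np.arctan2(*R0.as_matrix()[[1,0],0])
    print(f"t{s['time_s']:.1f} at",s["eef_pos"].round(1),"phi %.3f"%ph,"F",s["force"].round(1),"w %.3f"%s["grip_width"])
    print("  row:",rv.round(3).tolist(),d.round(2).tolist(),"dist",np.linalg.norm(d).round(1),"rows>=",int(np.ceil(max(np.linalg.norm(d)/4.17,np.linalg.norm(rv)/.125))))
E
python3 - <<'E'
from h import *
t=capture("top");s=capture("side")
print(tri(t,(259.4,204.1),s,(258.4,246.6)),tri(t,(262.,231.6),s,(281.8,254.6)))
go(632.5,100,200,.088);go(632.5,100,64,.088)
E
```

```text
[660.73798492 101.35786877  90.99682772] [602.38466318  95.64642995  90.76348239]
t0.7 at [ 185.3 -491.2  206.5] phi 0.361 F [ 0.1 -0.3 -0. ] w 1.002
  row: [-0.0, -0.0, 0.273] [62.71, -39.53, 0.65] dist 74.1 rows>= 18
t0.7 at [ 185.3 -491.2  206.5] phi 0.361 F [ 0.1 -0.3 -0. ] w 1.002
  row: [-0.0, -0.0, 0.273] [62.71, -39.52, 14.25] dist 75.5 rows>= 19
```

>>> move_arm(
  series=[
    [0, 0, 0.27, 62.7, -39.5, 0.65, 0.5],
    [0, 0, 0.27, 62.7, -39.5, 0.65, 0.5],
    [0, 0, 0.27, 62.7, -39.5, 0.65, 0.5],
    [0, 0, 0.27, 62.7, -39.5, 0.65, 0.5],
    [0, 0, 0.27, 62.7, -39.5, 0.65, 0.5],
  ],
  grip_force=60,
)

```text
time_s: 1.07
eef_pos: [310.4, -325.3, 204.8]
ee_rot: [0.0, 0.999, 0.045, 0.0]
force: [-0.3, -0.7, 0.2]
grip_width: 0.5
```

```bash
python3 -c "
from h import *
go(632,99.5,200,.09)"
```

```text
t1.1 at [ 310.4 -325.3  204.8] phi 0.090 F [-0.3 -0.7  0.2] w 0.500
  row: [0.0, -0.0, 0.0] [35.85, -39.41, 0.48] dist 53.3 rows>= 13
```

>>> move_arm(
  series=[
    [0, 0, 0, 35.85, -39.4, 0.5, 0.5],
    [0, 0, 0, 35.85, -39.4, 0.5, 0.5],
    [0, 0, 0, 35.85, -39.4, 0.5, 0.5],
    [0, 0, 0, 35.85, -39.4, 0.5, 0.5],
    [0, 0, 0, 35.85, -39.4, 0.5, 0.5],
  ],
)

```text
time_s: 1.48
eef_pos: [436.3, -158.9, 203.0]
ee_rot: [0.0, 0.999, 0.045, 0.0]
force: [0.5, -1.2, 0.6]
grip_width: 0.498
```

>>> move_arm(
  series=[
    [0, 0, 0, 21.8, -24.0, 0.3, 0.5],
    [0, 0, 0, 21.8, -24.0, 0.3, 0.5],
    [0, 0, 0, 21.8, -24.0, 0.3, 0.5],
    [0, 0, 0, 21.8, -24.0, 0.3, 0.5],
    [0, 0, 0, 21.8, -24.0, 0.3, 0.5],
  ],
)

```text
time_s: 1.9
eef_pos: [561.7, 7.6, 201.1]
ee_rot: [0.0, 0.999, 0.045, 0.0]
force: [0.5, -1.3, 0.0]
grip_width: 0.496
```

```bash
python3 -c "
from h import *
go(632,99.5,110,.09)"
```

```text
t1.9 at [561.7   7.6 201.1] phi 0.090 F [ 0.5 -1.3  0. ] w 0.496
  row: [0.001, -0.001, 0.0] [7.82, -8.53, 9.11] dist 14.7 rows>= 4
```

>>> move_arm(
  series=[
    [0, 0, 0, 3.9, -4.3, 0, 0.5],
    [0, 0, 0, 7.8, -8.5, 0, 0.5],
    [0, 0, 0, 7.8, -8.5, 4, 0.5],
    [0, 0, 0, 7.8, -8.5, 8, 0.5],
    [0, 0, 0, 7.8, -8.5, 9.1, 0.5],
  ],
)

```text
time_s: 2.32
eef_pos: [630.4, 101.2, 104.6]
ee_rot: [0.0, 0.999, 0.046, -0.003]
force: [-0.3, -0.5, -0.5]
grip_width: 0.498
```

```bash
python3 -c "
from h import *
go(632,99.5,64,.09)
crop('side','s1',220,140,380,310,4);crop('top','t1',200,160,360,280,4)"
```

```text
t2.3 at [630.4 101.2 104.6] phi 0.093 F [-0.3 -0.5 -0.5] w 0.498
  row: [0.0, 0.005, 0.003] [0.16, 0.18, 4.06] dist 4.1 rows>= 1
```

View pics/s1.png

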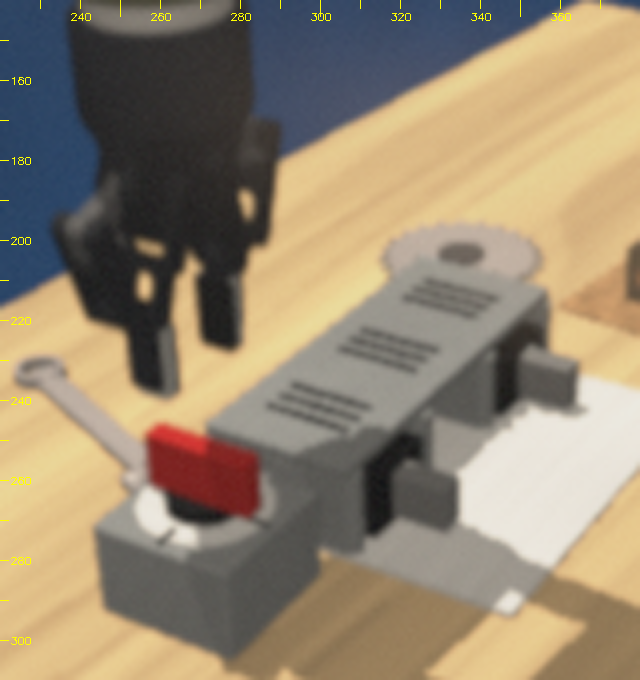

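The fingers, at (152,235) and (222,345 in enlarged px), straddle the bar. I'll lower the gripper and close it.

>>> move_arm(
  series=[
    [0, 0.005, 0.003, 0.16, 0.18, 2, 0.5],
    [0, 0.005, 0.003, 0.16, 0.18, 4.05, 0.5],
    [0, 0.005, 0.003, 0.16, 0.18, 4.05, 0.0],
    [0, 0.005, 0.003, 0.16, 0.18, 4.05, 0.0],
    [0, 0.005, 0.003, 0.16, 0.18, 4.05, 0.0],
  ],
)

```text
time_s: 2.83
eef_pos: [632.6, 97.8, 68.1]
ee_rot: [0.0, 0.999, 0.044, 0.001]
force: [0.6, 1.0, 1.5]
grip_width: 0.083
```

>>> move_arm(
  series=[
    [0, 0, 0, 0, 0, 0, 0],
    [0, 0, 0, 0, 0, 0, 0],
  ],
)

```text
time_s: 3.0
eef_pos: [633.7, 97.7, 70.4]
ee_rot: [0.0, 0.999, 0.044, 0.003]
force: [0.1, 0.2, 0.3]
grip_width: -0.001
```

```bash
python3 -c "
from h import *
go(632,99.5,64,.09)
crop('side','s2',220,140,380,310,4)"
```

```text
t3.0 at [633.7  97.7  70.4] phi 0.088 F [0.1 0.2 0.3] w -0.001
  row: [0.001, -0.006, -0.002] [-0.16, -0.19, 0.64] dist 0.7 rows>= 1
```

View pics/s2.png

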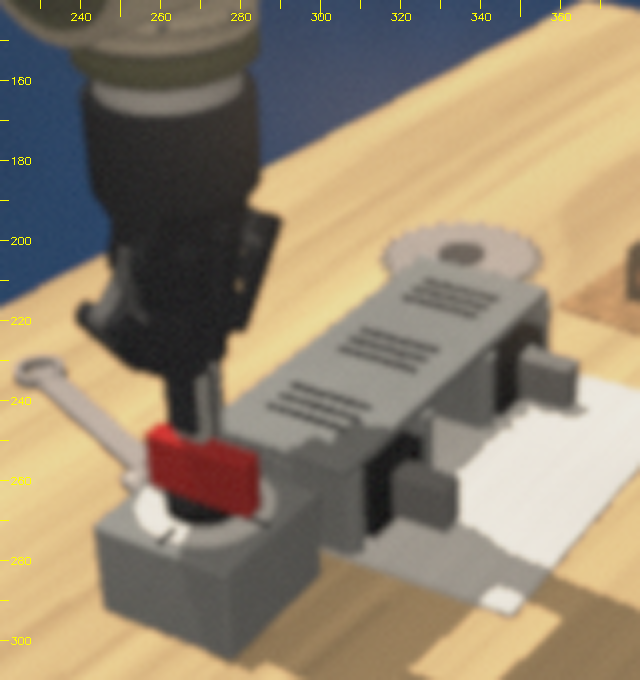

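```bash
python3 -c "
from h import *
go(632,99.5,64,.09); s=ctrl.sense(); print(s['joints'],s['dq'],s['tau'],s['wrist_torque'])
c=capture('side');p=s['eef_pos'];print(proj(c,p),proj(c,[632,99.5,91]))
crop('top','t2',200,160,360,280,4)"
```

```text
t3.0 at [633.4  97.7  69.8] phi 0.088 F [-0.1 -0.2  0.6] w -0.007
  row: [0.001, -0.005, -0.002] [-0.13, -0.19, 0.58] dist 0.6 rows>= 1
[-2.92609390e-02  6.86245565e-01  1.28516913e+00 -2.93527362e-04
  1.16538505e+00  1.45403259e+00] [-8.77722147e-04  9.77205133e-03  1.27350654e-02 -5.93858901e-04
 -4.46318837e-03  5.33381381e-05] [-4.57228173e-02 -5.57061839e+01 -2.43473160e+01 -2.49474688e-03
  4.20829252e-03 -5.19493333e-04] [-0.01513673  0.04479973 -0.01234953]
[[270.4429185  259.25971757]] [[269.55462178 250.66155357]]
```

View pics/t2.png

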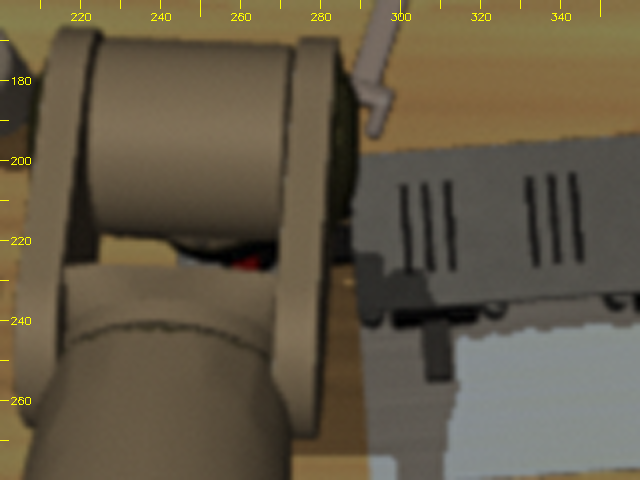

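```bash
python3 -c "
from h import *
go(632,99.5,64,.09)
c=capture('side')
for z in (70,80,91,110): print(z,proj(c,[633.5,97.7,z]))
crop('side','s3',235,190,310,280,8,c)"
```

```text
t3.1 at [632.9  97.8  68.9] phi 0.088 F [-0.2  0.4  0.4] w -0.000
  row: [0.001, -0.003, -0.002] [-0.08, -0.18, 0.49] dist 0.5 rows>= 1
70 [[270.40626966 259.15514502]]
80 [[270.02087136 254.82441364]]
91 [[269.59135013 249.99787171]]
110 [[268.83532359 241.50238071]]
```

View pics/s3.png

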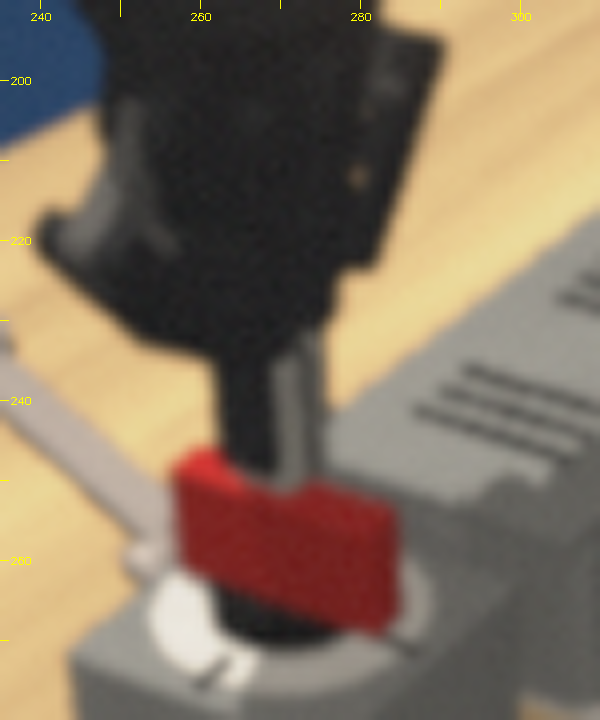

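```bash
python3 -c "
from h import *
c=capture('side')
for z in (104.6,110,115,120,125,130): print(z,proj(c,[630.4,101.2+24,z]).round(1),proj(c,[630.4,101.2-24,z]).round(1))
go(632,99.5,64,.09)
from rig import ctrl; print([a for a in dir(ctrl) if a[0]!='_'])
c=capture('top');s=c['frame']
"
```

```text
104.6 [[260.4 250.9]] [[277.4 239.8]]
110 [[260.1 248.5]] [[277.2 237.4]]
115 [[259.9 246.2]] [[277.  235.1]]
120 [[259.6 243.8]] [[276.9 232.8]]
125 [[259.4 241.5]] [[276.7 230.6]]
130 [[259.2 239.2]] [[276.5 228.3]]
t3.2 at [632.7  97.8  68.4] phi 0.088 F [ 0.5 -0.6  0.1] w 0.004
  row: [0.001, -0.002, -0.002] [-0.05, -0.17, 0.44] dist 0.5 rows>= 1
['PlanningError', 'grasp_offset', 'sense']
```

The fingers shut above the bar: the tips at (271,251) correspond to z≈90, while the reported TCP z is 68. The visible tips therefore stand about 20 mm above the reported TCP. I'll open, go down in steps and check by eye.

>>> move_arm(
  series=[
    [0, 0, 0, 0, 0, -1.0, 0.5],
    [0, 0, 0, 0, -0.17, -1.0, 0.5],
    [0, 0, 0, 0, -0.17, -1.0, 0.5],
    [0, 0, 0, 0, -0.17, 0, 0.5],
    [0, 0, 0, 0, -0.17, 0, 0.5],
  ],
)

```text
time_s: 3.72
eef_pos: [631.5, 99.6, 66.1]
ee_rot: [0.0, 0.999, 0.044, -0.0]
force: [-0.5, -0.8, -0.2]
grip_width: 0.496
```

```bash
python3 -c "
from h import *
go(632,99.5,50,.09)
c=capture('side')
s=ctrl.sense(); p=s['eef_pos']
for z in (0,5,10,15,20,25,30): print(z,proj(c,p+[2,24,z]).round(1),proj(c,p+[-2,-24,z]).round(1))
crop('side','s4',235,190,310,280,8,c)
go(632,99.5,50,.09)
"
```

```text
t3.7 at [631.5  99.6  66.1] phi 0.088 F [-0.5 -0.8 -0.2] w 0.496
  row: [0.0, 0.001, -0.002] [0.05, 0.01, 1.61] dist 1.6 rows>= 1
0 [[261.4 266.9]] [[279.5 256. ]]
5 [[261.2 264.7]] [[279.4 253.9]]
10 [[261.  262.5]] [[279.2 251.8]]
15 [[260.8 260.3]] [[279.  249.6]]
20 [[260.5 258.1]] [[278.9 247.4]]
25 [[260.3 255.9]] [[278.7 245.3]]
30 [[260.1 253.6]] [[278.5 243.1]]
t3.8 at [631.6  99.6  66.6] phi 0.088 F [-0.   0.8  0.4] w 0.501
  row: [0.0, 0.001, -0.002] [0.04, 0.01, 1.66] dist 1.7 rows>= 1
```

View pics/s4.png

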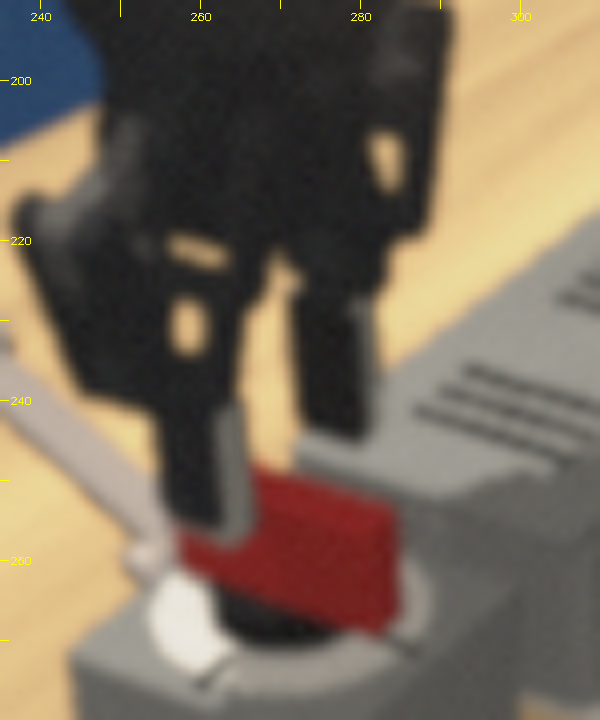

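>>> move_arm(
  series=[
    [0, 0, 0, 0, 0, 1.0, 0.5],
    [0, 0, 0, 0, 0, 2.1, 0.5],
    [0, 0, 0, 0, 0, 2.1, 0.3],
    [0, 0, 0, 0, 0, 2.1, 0.0],
    [0, 0, 0, 0, 0, 2.1, 0.0],
  ],
)

```text
time_s: 4.18
eef_pos: [631.3, 98.1, 45.1]
ee_rot: [0.001, 0.999, 0.044, -0.001]
force: [1.4, -5.1, -5.6]
grip_width: 0.149
```

>>> move_arm(
  series=[
    [0, 0, 0, 0, 0, 0, 0],
    [0, 0, 0, 0, 0, 0, 0],
  ],
)

```text
time_s: 4.35
eef_pos: [631.3, 98.1, 45.1]
ee_rot: [0.001, 0.999, 0.044, -0.001]
force: [-0.5, -0.8, -3.2]
grip_width: 0.154
```

```bash
python3 -c "
from h import *
go(632,99.5,45,.09)
crop('side','s5',235,190,310,280,8)
"
```

```text
t4.3 at [631.3  98.1  45.1] phi 0.087 F [-0.5 -0.8 -3.2] w 0.154
  row: [0.002, 0.002, -0.003] [0.08, -0.14, 0.01] dist 0.2 rows>= 1
```

View pics/s5.png

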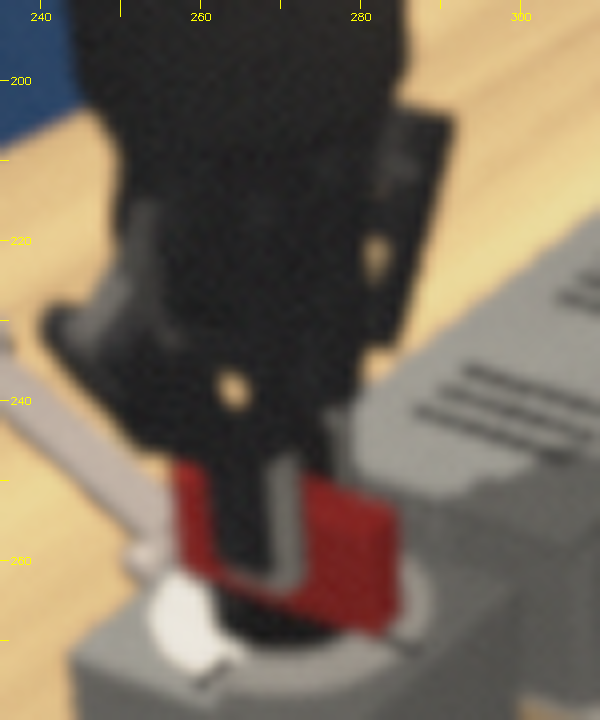

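The bar is gripped: width is 0.154 and the near finger is in front of the bar at (268,262). Next I turn it counter-clockwise.

>>> move_arm(
  series=[
    [0, 0, -0.12, 0, 0, 0, 0],
    [0, 0, -0.24, 0, 0, 0, 0],
    [0, 0, -0.36, 0, 0, 0, 0],
    [0, 0, -0.48, 0, 0, 0, 0],
    [0, 0, -0.6, 0, 0, 0, 0],
  ],
)

```text
time_s: 4.82
eef_pos: [631.3, 97.8, 45.1]
ee_rot: [0.001, 0.941, 0.34, -0.002]
force: [1.5, -2.6, -2.2]
grip_width: 0.154
```

```bash
python3 -c "
from h import *
go(631.5,98.5,45,1.66)
"
```

```text
t4.8 at [631.3  97.8  45.1] phi 0.693 F [ 1.5 -2.6 -2.2] w 0.154
  row: [-0.001, 0.004, -0.967] [0.06, -0.04, 0.01] dist 0.1 rows>= 8
```

>>> move_arm(
  series=[
    [0, 0, -0.12, 0, 0, 0, 0],
    [0, 0, -0.24, 0, 0, 0, 0],
    [0, 0, -0.36, 0, 0, 0, 0],
    [0, 0, -0.48, 0, 0, 0, 0],
    [0, 0, -0.6, 0, 0, 0, 0],
  ],
)

```text
time_s: 5.23
eef_pos: [631.5, 97.5, 45.1]
ee_rot: [0.001, 0.796, 0.605, -0.002]
force: [2.9, -1.9, -3.7]
grip_width: 0.148
```

>>> move_arm(
  series=[
    [0, 0, -0.12, 0, 0, 0, 0],
    [0, 0, -0.24, 0, 0, 0, 0],
    [0, 0, -0.36, 0, 0, 0, 0],
    [0, 0, -0.38, 0, 0, 0, 0],
    [0, 0, -0.38, 0, 0, 0, 0],
  ],
)

```text
time_s: 5.65
eef_pos: [631.7, 97.4, 45.1]
ee_rot: [0.001, 0.669, 0.743, -0.002]
force: [2.4, -0.6, -3.6]
grip_width: 0.148
```

```bash
python3 -c "
from h import *
go(631.5,98.5,45,1.66); print(ctrl.sense()['wrist_torque'])
"
```

```text
t5.7 at [631.7  97.4  45.1] phi 1.676 F [ 2.4 -0.6 -3.6] w 0.148
  row: [-0.002, 0.003, 0.016] [0.12, -0.01, 0.01] dist 0.1 rows>= 1
[-0.23764939 -0.23653063 -0.67714349]
```

>>> move_arm(
  series=[
    [0, 0, 0, 0, 0, 0, 0.5],
    [0, 0, 0, 0, 0, 0, 0.5],
    [0, 0, 0, 0, 0, -3, 0.5],
    [0, 0, 0, 0, 0, -6, 0.5],
    [0, 0, 0, 0, 0, -6, 0.5],
  ],
)

```text
time_s: 6.07
eef_pos: [634.5, 97.8, 111.7]
ee_rot: [0.005, 0.669, 0.743, 0.002]
force: [0.7, 0.1, 1.3]
grip_width: 0.502
```

```bash
python3 -c "
from h import *
crop('side','s6',235,190,310,280,8)
go(577.5,-5.2,100,.088)
"
```

```text
t6.1 at [633.5  97.8 108.9] phi 1.676 F [-0.2  0.4 -0.6] w 0.499
  row: [0.007, -0.001, 1.588] [-9.65, -6.65, 0.9] dist 11.8 rows>= 13
```

View pics/s6.png

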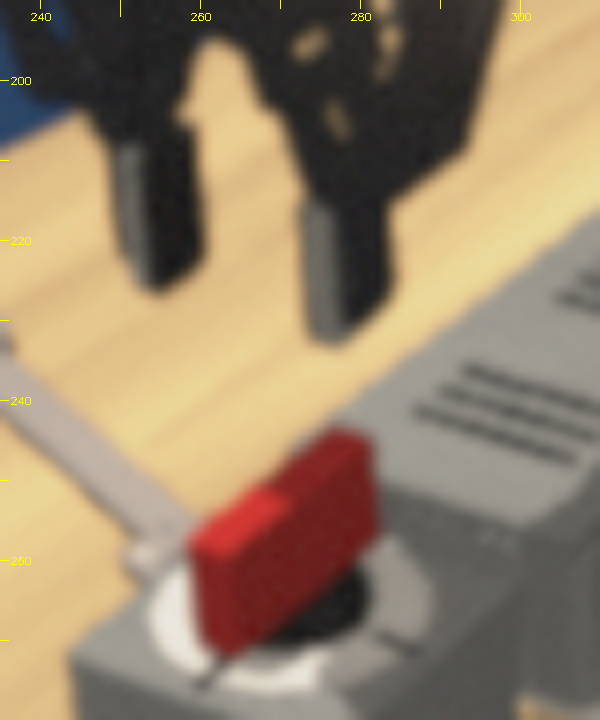

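The isolator is off: the bar now lies along the cradle's y, with its end at the tick (260,275). Next is the tab of the bay 2 pack.

>>> move_arm(
  series=[
    [0, 0, 0.12, -3, -2, 0, 0.5],
    [0, 0, 0.24, -6, -4, 0.4, 0.5],
    [0, 0, 0.36, -9, -6, 0.8, 0.5],
    [0, 0, 0.48, -9.65, -6.65, 0.9, 0.5],
    [0, 0, 0.6, -9.65, -6.65, 0.9, 0.5],
  ],
)

```text
time_s: 6.53
eef_pos: [575.9, -7.2, 99.2]
ee_rot: [0.003, 0.861, 0.508, 0.001]
force: [-0.0, 0.4, 1.2]
grip_width: 0.495
```

>>> move_arm(
  series=[
    [0, 0, 0.12, 0, 0, 0, 0.5],
    [0, 0, 0.24, 0, 0, 0, 0.5],
    [0, 0, 0.36, 0, 0, 0, 0.5],
    [0, 0, 0.48, 0, 0, 0, 0.5],
    [0, 0, 0.6, 0, 0, 0, 0.5],
  ],
)

```text
time_s: 6.95
eef_pos: [575.5, -7.1, 98.7]
ee_rot: [0.002, 0.974, 0.227, 0.001]
force: [0.8, -0.7, 0.0]
grip_width: 0.5
```

```bash
python3 -c "
from h import *
go(577.5,-5.2,55,.088)
"
```

```text
t7.0 at [575.5  -7.1  98.7] phi 0.459 F [ 0.8 -0.7  0. ] w 0.500
  row: [0.004, -0.001, 0.371] [0.26, -0.1, 4.36] dist 4.4 rows>= 3
```

>>> move_arm(
  series=[
    [0, 0, 0.12, 0.26, -0.1, 0, 0.5],
    [0, 0, 0.24, 0.26, -0.1, 1.5, 0.5],
    [0, 0, 0.37, 0.26, -0.1, 4.3, 0.5],
    [0, 0, 0.37, 0.26, -0.1, 7, 0.5],
    [0, 0, 0.37, 0.26, -0.1, 7.8, 0.5],
  ],
)

```text
time_s: 7.37
eef_pos: [575.1, -4.7, 16.6]
ee_rot: [0.001, 0.999, 0.044, -0.002]
force: [-0.1, 0.6, -1.3]
grip_width: 0.505
```

```bash
python3 -c "
from h import *
go(577.5,-5.2,-4,.088)
c=capture('side'); 
p=ctrl.sense()['eef_pos']
for z in (0,10,20,25,30): print(z,proj(c,p+[2,24,z]).round(1),proj(c,p+[-2,-24,z]).round(1))
crop('side','s7',270,200,360,290,7,c)
"
```

```text
t7.4 at [575.1  -4.7  16.6] phi 0.088 F [-0.1  0.6 -1.3] w 0.505
  row: [0.002, 0.004, -0.0] [0.24, 0.06, 2.06] dist 2.1 rows>= 1
0 [[318.3 271.7]] [[333.1 261.5]]
10 [[318.2 267.7]] [[333.1 257.6]]
20 [[318.2 263.7]] [[333.2 253.6]]
25 [[318.1 261.6]] [[333.2 251.6]]
30 [[318.1 259.6]] [[333.2 249.6]]
```

View pics/s7.png

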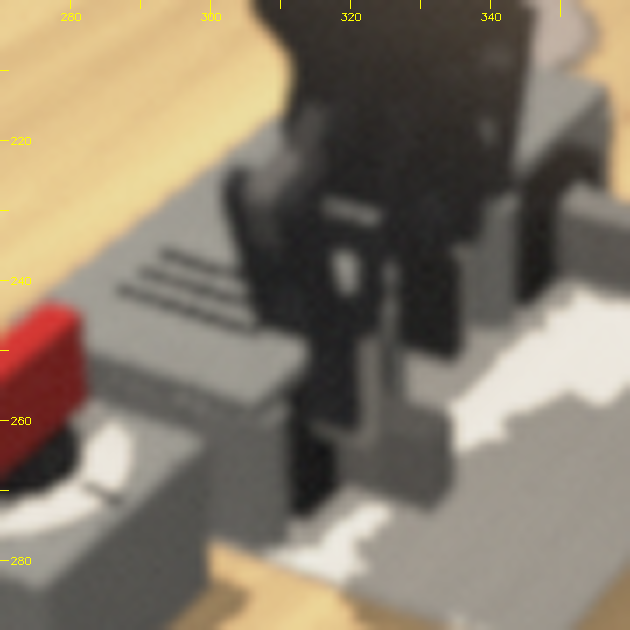

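>>> move_arm(
  series=[
    [0, 0.003, 0, -0.1, 0.06, 1.0, 0.5],
    [0, 0.003, 0, -0.1, 0.06, 2.0, 0.5],
    [0, 0.003, 0, -0.1, 0.06, 2.0, 0.4],
    [0, 0.003, 0, -0.1, 0.06, 2.0, 0.1],
    [0, 0.003, 0, -0.1, 0.06, 2.0, 0.0],
  ],
  grip_force=80,
)

```text
time_s: 7.83
eef_pos: [575.1, -5.8, -1.8]
ee_rot: [0.001, 0.999, 0.045, 0.0]
force: [0.7, 1.2, 2.1]
grip_width: 0.163
```

>>> move_arm(
  series=[
    [0, 0, 0, 0, 0, 0, 0],
    [0, 0, 0, 0, 0, 0, 0],
  ],
)

```text
time_s: 8.0
eef_pos: [575.2, -5.8, -1.3]
ee_rot: [0.001, 0.999, 0.045, 0.001]
force: [0.1, -0.4, -4.0]
grip_width: 0.16
```

```bash
python3 -c "
from h import *
go(577.5,-5.2,-4,.088)
crop('side','s8',270,200,360,290,7)
"
```

```text
t8.0 at [575.2  -5.8  -1.3] phi 0.089 F [ 0.1 -0.4 -4. ] w 0.160
  row: [0.003, -0.001, 0.001] [0.23, -0.04, 0.27] dist 0.4 rows>= 1
```

View pics/s8.png

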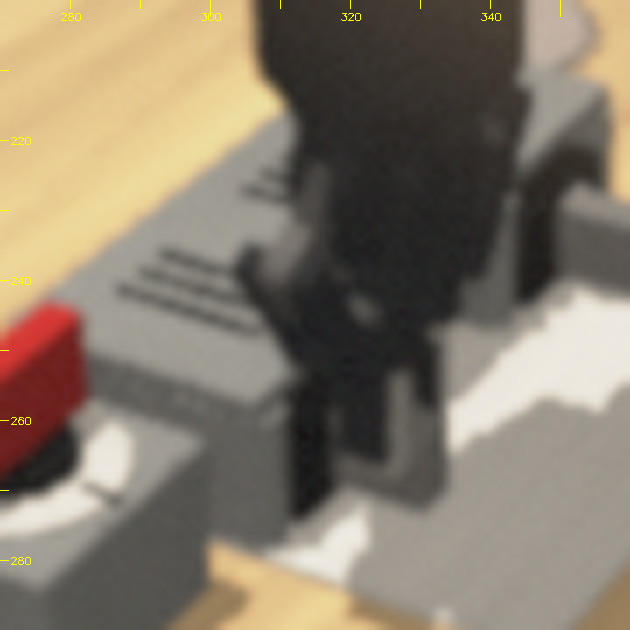

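>>> move_arm(
  series=[
    [0, 0, 0, -1, 0, -0.1, 0],
    [0, 0, 0, -2.5, 0, -0.15, 0],
    [0, 0, 0, -4.5, 0, -0.15, 0],
    [0, 0, 0, -6.5, 0, -0.15, 0],
    [0, 0, 0, -8.5, 0, -0.15, 0],
  ],
)

```text
time_s: 8.47
eef_pos: [489.3, -13.3, -0.1]
ee_rot: [0.001, 0.999, 0.045, 0.0]
force: [0.1, -0.7, -3.5]
grip_width: 0.159
```

```bash
python3 -c "
from h import *
go(565,-6,80,.089)
crop('side','s9',250,180,400,300,5);crop('top','t9',220,190,400,330,4)
"
```

```text
t8.5 at [ 4.893e+02 -1.330e+01 -1.000e-01] phi 0.089 F [ 0.1 -0.7 -3.5] w 0.159
  row: [0.003, -0.0, 0.0] [7.6, -0.03, -8.01] dist 11.0 rows>= 3
```

View pics/s9.png

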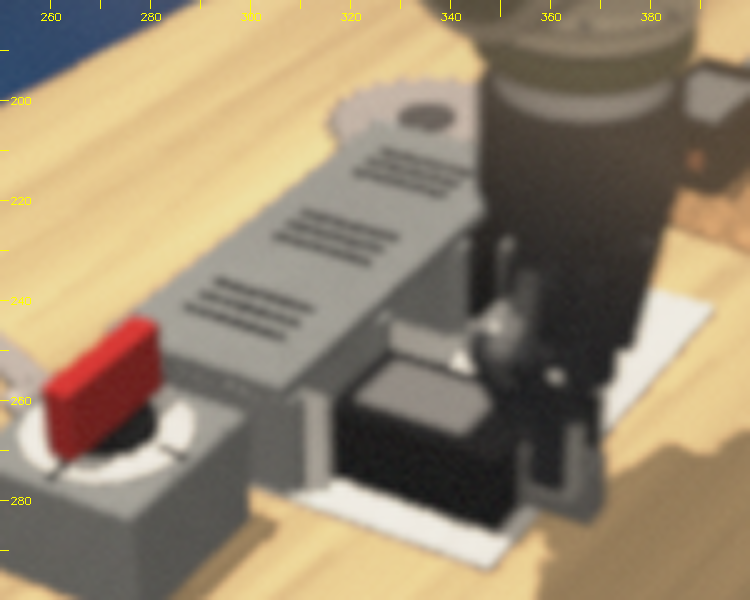

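```bash
cat > tr.py <<'E'
from h import *
TR=np.array([493.7,327.]);TA=-.059
def slot(tx): return TR+toRz(TA)[:2,:2]@[tx,16-58.5]
E
python3 - <<'E'
from tr import *
t=capture('top');s=capture('side')
print(tri(t,(197.6,225.1),s,(218.5,326.5)),tri(t,(131.6,221.6),s,(142,379)),tri(t,(187.1,345.6),s,(340.5,409.5)))
print([ (TR+toRz(TA)[:2,:2]@v).round(1) for v in((135,-75),(135,75),(-135,-75))])
print(slot(60),slot(-60))
p=slot(60); go(p[0],p[1],60,1.512)
E
```

```text
[625.39616999 248.13779645  14.35397717] [631.3551305  397.50756621  17.75882515] [356.22204541 263.63495091  11.90870388]
[array([624. , 244.2]), array([632.9, 393.9]), array([354.5, 260.1])]
[551.0895548  281.03600323] [431.29835422 288.11189636]
t8.7 at [ 4.908e+02 -1.340e+01  2.000e-01] phi 0.089 F [ 0.3 -0.1 -2.7] w 0.160
  row: [0.003, 0.001, -1.423] [8.63, -28.77, -6.05] dist 30.6 rows>= 12
```

>>> move_arm(
  series=[
    [0, 0, 0, -1.5, 0, 0, 0],
    [0, 0, 0, -2.5, 0, -0.5, 0],
    [0, 0, 0, -3.5, 0, -2, 0],
    [0, 0, 0, -3.5, 0, -4, 0],
    [0, 0, 0, -3.5, 0, -6, 0],
  ],
)

```text
time_s: 9.08
eef_pos: [456.0, -16.4, 60.9]
ee_rot: [0.001, 0.999, 0.044, 0.001]
force: [1.0, -0.1, -3.4]
grip_width: 0.165
```

```bash
python3 -c "
from tr import *
p=slot(60); go(p[0],p[1],60,1.512)"
```

```text
t9.1 at [456.  -16.4  60.9] phi 0.089 F [ 1.  -0.1 -3.4] w 0.165
  row: [0.003, 0.001, -1.423] [12.11, -28.78, 0.03] dist 31.2 rows>= 12
```

>>> move_arm(
  series=[
    [0, 0, -0.12, 0, -3, 0, 0],
    [0, 0, -0.24, 1, -6, 0, 0],
    [0, 0, -0.36, 2, -9.5, 0, 0],
    [0, 0, -0.48, 3.5, -13, 0, 0],
    [0, 0, -0.6, 5, -16, 0, 0],
  ],
)

```text
time_s: 9.5
eef_pos: [492.5, 149.9, 60.9]
ee_rot: [0.002, 0.94, 0.341, 0.001]
force: [1.1, -0.2, -1.7]
grip_width: 0.162
```

```bash
sed -i 's/493.7,327/494,329/' tr.py; python3 -c "
from tr import *
p=slot(60); go(p[0],p[1],60,1.512)"
```

```text
t9.5 at [492.5 149.9  60.9] phi 0.695 F [ 1.1 -0.2 -1.7] w 0.162
  row: [0.003, 0.001, -0.817] [13.05, -6.44, 0.07] dist 14.6 rows>= 7
```

>>> move_arm(
  series=[
    [0, 0, -0.12, 3, -1.5, 0, 0],
    [0, 0, -0.24, 6, -3, 0, 0],
    [0, 0, -0.36, 9, -4.5, 0, 0],
    [0, 0, -0.48, 12, -6, 0, 0],
    [0, 0, -0.6, 13.05, -6.45, 0, 0],
  ],
)

```text
time_s: 9.92
eef_pos: [552.7, 287.3, 60.6]
ee_rot: [0.002, 0.795, 0.607, 0.001]
force: [0.8, -1.0, -3.0]
grip_width: 0.162
```

```bash
python3 -c "
from tr import *
p=slot(60); go(p[0],p[1],2,1.512)"
```

```text
t9.9 at [552.7 287.3  60.6] phi 1.304 F [ 0.8 -1.  -3. ] w 0.162
  row: [0.004, 0.0, -0.208] [-0.44, -0.04, 5.86] dist 5.9 rows>= 2
```

>>> move_arm(
  series=[
    [0.003, 0, -0.11, -0.44, 0, 0, 0],
    [0.003, 0, -0.208, -0.44, 0, 1, 0],
    [0.003, 0, -0.208, -0.44, 0, 2.5, 0],
    [0.003, 0, -0.208, -0.44, 0, 3.5, 0],
    [0.003, 0, -0.208, -0.44, 0, 4, 0],
  ],
)

```text
time_s: 10.33
eef_pos: [551.3, 283.0, 18.8]
ee_rot: [0.0, 0.728, 0.686, -0.001]
force: [0.4, -0.2, -2.4]
grip_width: 0.162
```

```bash
python3 -c "
from tr import *
p=slot(60); go(p[0],p[1],2,1.512)
crop('side','s10',110,200,370,480,2);crop('top','t10',100,150,260,360,3)"
```

```text
t10.3 at [551.3 283.   18.8] phi 1.512 F [ 0.4 -0.2 -2.4] w 0.162
  row: [-0.001, 0.001, -0.0] [0.0, 0.01, 1.68] dist 1.7 rows>= 1
```

View pics/s10.png

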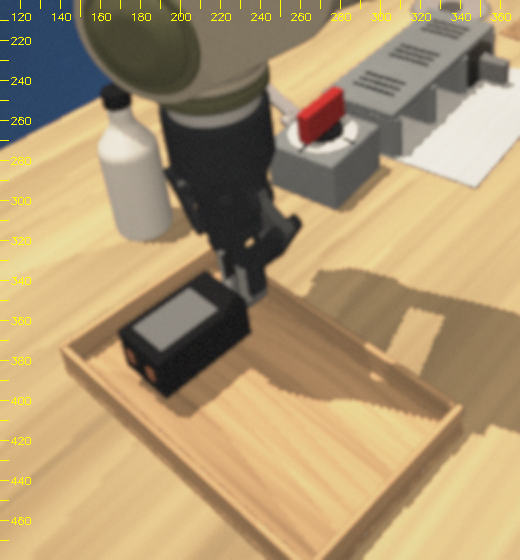

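View pics/t10.png

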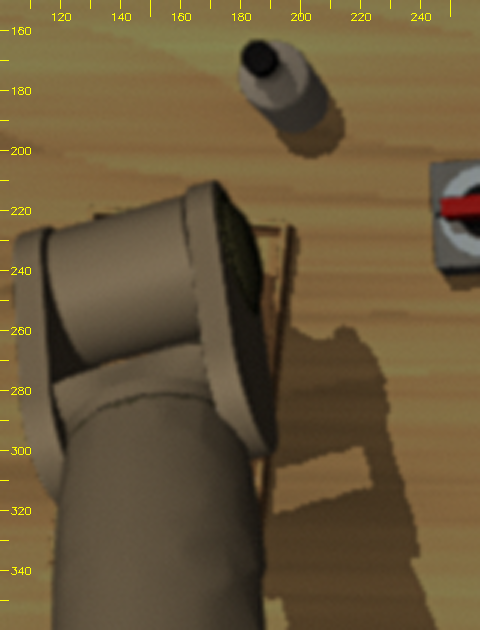

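The pack hangs inside the tray walls, with its case at about (185,330) in the side view. I'll lower it and release.

>>> move_arm(
  series=[
    [0, 0, 0, 0, 0, 0.8, 0],
    [0, 0, 0, 0, 0, 1.5, 0],
    [0, 0, 0, 0, 0, 1.7, 0],
    [0, 0, 0, 0, 0, 1.75, 0],
    [0, 0, 0, 0, 0, 1.75, 0],
  ],
)

```text
time_s: 10.85
eef_pos: [551.5, 283.0, 2.2]
ee_rot: [0.0, 0.728, 0.686, -0.0]
force: [-0.4, -0.9, -2.7]
grip_width: 0.153
```

>>> move_arm(
  series=[
    [0, 0, 0, 0, 0, 0, 0.4],
    [0, 0, 0, 0, 0, 0, 0.5],
    [0, 0, 0, 0, 0, -2, 0.5],
    [0, 0, 0, 0, 0, -6, 0.5],
    [0, 0, 0, 0, 0, -10, 0.5],
  ],
)

```text
time_s: 11.27
eef_pos: [551.0, 282.9, 103.1]
ee_rot: [-0.0, 0.728, 0.686, -0.001]
force: [0.0, 0.2, 0.4]
grip_width: 0.502
```

```bash
python3 -c "
from tr import *
go(584,-146,100,.089)
crop('side','s11',110,200,370,480,2);crop('side','s11b',340,160,480,270,5)"
```

```text
t11.3 at [551.  282.9 103.1] phi 1.511 F [0.  0.2 0.4] w 0.502
  row: [-0.0, 0.002, 1.422] [-42.62, 5.84, 0.36] dist 43.0 rows>= 12
```

View pics/s11.png

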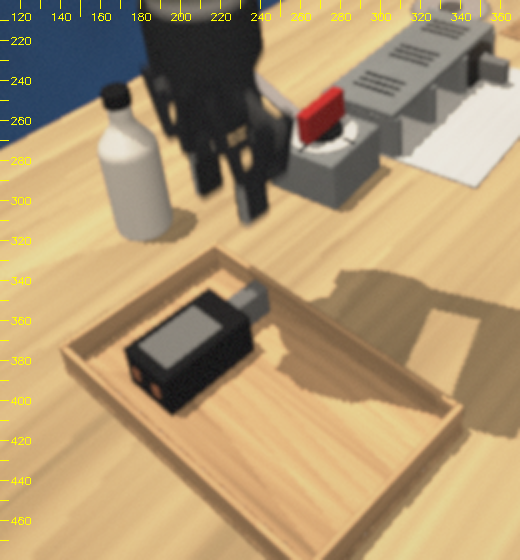

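View pics/s11b.png

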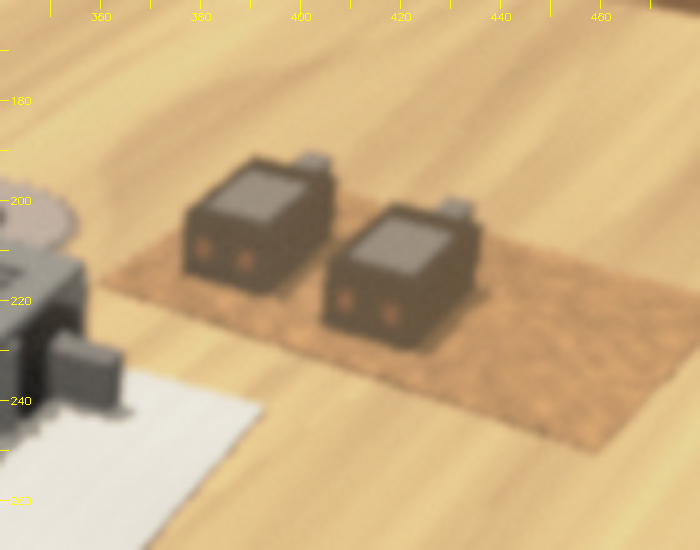

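>>> move_arm(
  series=[
    [0, 0, 0.12, -4, 0.5, 0, 0.5],
    [0, 0, 0.24, -8, 1, 0, 0.5],
    [0, 0, 0.36, -12, 1.5, 0, 0.5],
    [0, 0, 0.48, -16, 2, 0, 0.5],
    [0, 0, 0.6, -20, 2.5, 0, 0.5],
  ],
)

```text
time_s: 11.78
eef_pos: [568.2, 81.3, 109.9]
ee_rot: [0.002, 0.899, 0.438, 0.007]
force: [0.5, -0.1, -0.0]
grip_width: 0.504
```

```bash
python3 -c "
from tr import *
go(587.6,-145.2,100,.089)"
```

```text
t11.8 at [568.2  81.3 109.9] phi 0.906 F [ 0.5 -0.1 -0. ] w 0.504
  row: [0.004, -0.014, 0.817] [-16.64, 15.5, 0.95] dist 22.8 rows>= 7
```

>>> move_arm(
  series=[
    [0, 0, 0.12, -3, 3, 0, 0.5],
    [0, 0, 0.24, -6, 6, 0, 0.5],
    [0, 0, 0.36, -9, 9, 0, 0.5],
    [0, 0, 0.48, -12, 12, 0, 0.5],
    [0, 0, 0.6, -15, 14, 0.5, 0.5],
  ],
)

```text
time_s: 12.2
eef_pos: [587.0, -125.6, 105.7]
ee_rot: [0.0, 0.989, 0.149, 0.009]
force: [1.2, -0.1, -0.3]
grip_width: 0.501
```

```bash
python3 -c "
from tr import *
go(587.6,-145.2,60,.089)"
```

```text
t12.2 at [ 587.  -125.6  105.7] phi 0.300 F [ 1.2 -0.1 -0.3] w 0.501
  row: [0.002, -0.018, 0.211] [-0.6, 1.87, 4.57] dist 5.0 rows>= 2
```

>>> move_arm(
  series=[
    [0, -0.01, 0.11, -0.6, 1.9, 1, 0.5],
    [0.002, -0.018, 0.211, -0.6, 1.87, 4, 0.5],
    [0.002, -0.018, 0.211, -0.6, 1.87, 7, 0.5],
    [0.002, -0.018, 0.211, -0.6, 1.87, 8, 0.5],
    [0.002, -0.018, 0.211, -0.6, 1.87, 8.5, 0.5],
  ],
)

```text
time_s: 12.62
eef_pos: [587.6, -144.7, 19.2]
ee_rot: [-0.001, 0.999, 0.045, -0.001]
force: [-0.3, 1.1, 0.2]
grip_width: 0.502
```

```bash
python3 -c "
from tr import *
go(587.6,-145.2,-2,.089)
crop('side','s12',310,170,400,270,7)"
```

```text
t12.6 at [ 587.6 -144.7   19.2] phi 0.090 F [-0.3  1.1  0.2] w 0.502
  row: [-0.002, 0.003, 0.001] [0.0, 0.05, 2.12] dist 2.1 rows>= 1
```

View pics/s12.png

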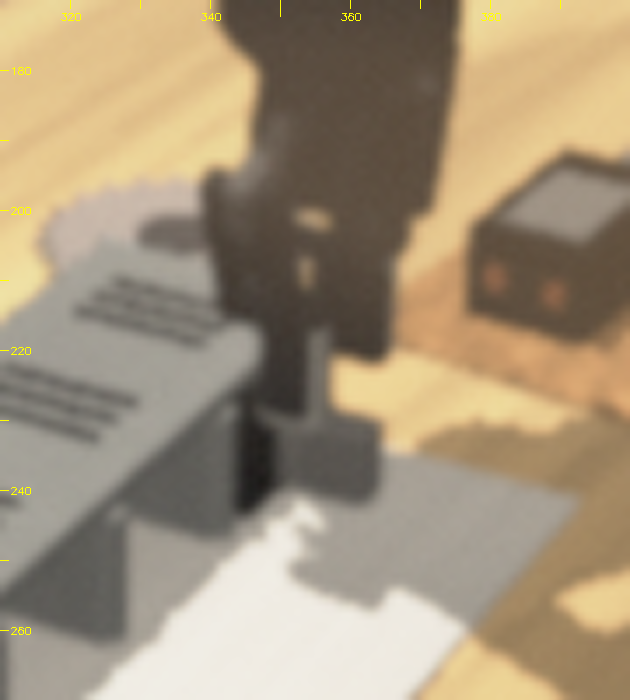

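The fingers straddle the tab at (357,232).

>>> move_arm(
  series=[
    [0, 0.003, 0, 0, 0.05, 1.0, 0.5],
    [0, 0.003, 0, 0, 0.05, 2.1, 0.5],
    [0, 0.003, 0, 0, 0.05, 2.1, 0.4],
    [0, 0.003, 0, 0, 0.05, 2.1, 0.1],
    [0, 0.003, 0, 0, 0.05, 2.1, 0.0],
  ],
)

```text
time_s: 13.08
eef_pos: [588.4, -145.4, -0.4]
ee_rot: [-0.0, 0.999, 0.045, 0.001]
force: [-0.7, 0.7, -0.2]
grip_width: 0.161
```

>>> move_arm(
  series=[
    [0, 0, 0, 0, 0, 0, 0],
    [0, 0, 0, 0, 0, 0, 0],
    [0, 0, 0, -0.5, 0, -0.1, 0],
  ],
)

```text
time_s: 13.33
eef_pos: [583.7, -145.8, 0.5]
ee_rot: [-0.0, 0.999, 0.045, 0.001]
force: [0.7, 0.6, -2.7]
grip_width: 0.156
```

```bash
python3 -c "
from tr import *
go(587.6,-145.2,-2,.089)"
```

```text
t13.3 at [ 5.837e+02 -1.458e+02  5.000e-01] phi 0.090 F [ 0.7  0.6 -2.7] w 0.156
  row: [-0.0, -0.003, 0.001] [0.39, -0.02, 0.25] dist 0.5 rows>= 1
```

>>> move_arm(
  series=[
    [0, 0, 0, -2, 0, -0.1, 0],
    [0, 0, 0, -4, 0, -0.1, 0],
    [0, 0, 0, -6, 0, -0.1, 0],
    [0, 0, 0, -8, 0, -0.1, 0],
    [0, 0, 0, -10, 0, -0.1, 0],
  ],
)

```text
time_s: 13.75
eef_pos: [482.7, -154.7, 1.4]
ee_rot: [-0.0, 0.999, 0.045, 0.001]
force: [-1.3, 0.6, -1.8]
grip_width: 0.156
```

>>> move_arm(
  series=[
    [0, 0, 0, -1.5, 0, 0, 0],
    [0, 0, 0, -2.5, 0, -0.5, 0],
    [0, 0, 0, -3.5, 0, -2, 0],
    [0, 0, 0, -3.5, 0, -4, 0],
    [0, 0, 0, -3.5, 0, -6, 0],
  ],
)

```text
time_s: 14.17
eef_pos: [447.1, -157.8, 62.3]
ee_rot: [-0.0, 0.999, 0.045, 0.001]
force: [-0.5, -0.1, -1.6]
grip_width: 0.162
```

```bash
python3 -c "
from tr import *
crop('side','s13',210,150,480,300,3);
p=slot(-60);go(p[0],p[1],60,1.512)"
```

```text
t14.2 at [ 449.3 -159.    66.1] phi 0.090 F [ 3.2 -0.7  1.1] w 0.164
  row: [0.008, -0.003, -1.422] [2.29, -44.89, 0.46] dist 44.9 rows>= 12
```

View pics/s13.png

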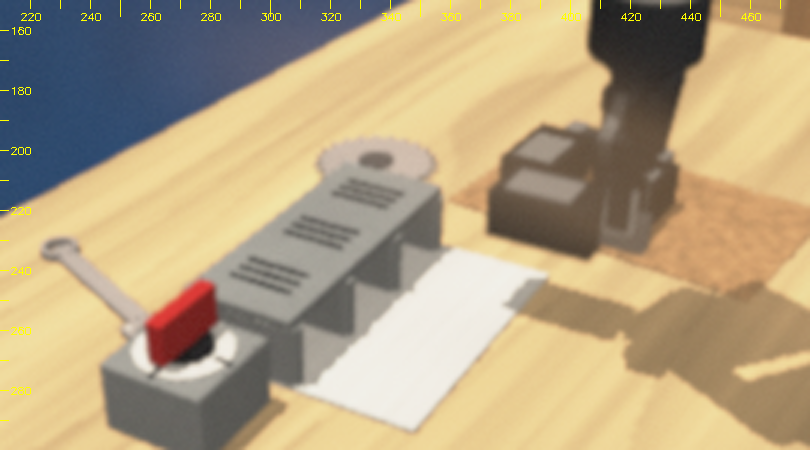

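```bash
python3 -c "
from tr import *
crop('side','s14',340,150,480,260,5);
p=slot(-60);go(p[0],p[1],60,1.512)"
```

```text
t14.3 at [ 449.2 -158.9   64.2] phi 0.091 F [ 0.3 -0.2 -2. ] w 0.156
  row: [0.008, -0.003, -1.421] [2.3, -44.88, 0.27] dist 44.9 rows>= 12
```

View pics/s14.png

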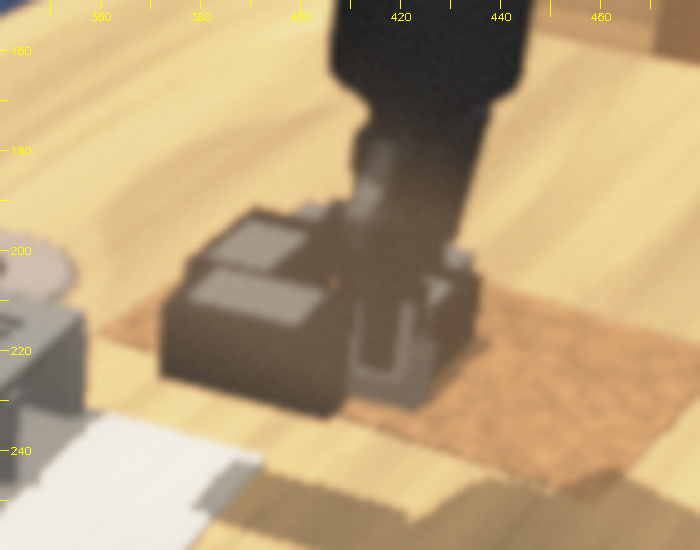

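>>> move_arm(
  series=[
    [0, 0, -0.1, 0.2, -4, 0, 0],
    [0, 0, -0.2, 0.4, -8, 0, 0],
    [0, 0, -0.3, 0.6, -12, 0, 0],
    [0, 0, -0.42, 0.8, -16, 0, 0],
    [0, 0, -0.54, 1, -20, 0, 0],
  ],
)

```text
time_s: 14.68
eef_pos: [440.3, 43.0, 63.0]
ee_rot: [0.002, 0.95, 0.313, 0.003]
force: [2.1, 0.5, -2.5]
grip_width: 0.161
```

```bash
python3 -c "
from tr import *
p=slot(-60);go(p[0],p[1],60,1.512)"
```

```text
t14.7 at [440.3  43.   63. ] phi 0.636 F [ 2.1  0.5 -2.5] w 0.161
  row: [0.008, -0.001, -0.876] [13.97, -20.4, 0.22] dist 24.7 rows>= 8
```

>>> move_arm(
  series=[
    [0, 0, -0.12, 2.2, -3.3, 0, 0],
    [0, 0, -0.24, 4.4, -6.6, 0, 0],
    [0, 0, -0.36, 6.6, -9.8, 0, 0],
    [0, 0, -0.48, 8.8, -13, 0, 0],
    [0, 0, -0.6, 11, -16, 0, 0],
  ],
)

```text
time_s: 15.1
eef_pos: [432.8, 239.1, 61.7]
ee_rot: [0.003, 0.813, 0.582, 0.002]
force: [0.8, -0.1, -1.9]
grip_width: 0.158
```

```bash
python3 -c "
from tr import *
p=slot(-60);go(p[0],p[1],40,1.512)"
```

```text
t15.1 at [432.8 239.1  61.7] phi 1.242 F [ 0.8 -0.1 -1.9] w 0.158
  row: [0.007, 0.002, -0.27] [4.79, -1.77, 2.15] dist 5.5 rows>= 3
```

>>> move_arm(
  series=[
    [0.002, 0, -0.1, 2, -0.8, 0, 0],
    [0.005, 0, -0.2, 4, -1.6, 0, 0],
    [0.007, 0, -0.27, 4.8, -1.8, 1, 0],
    [0.007, 0, -0.27, 4.8, -1.8, 2.5, 0],
    [0.007, 0, -0.27, 4.8, -1.8, 4, 0],
  ],
)

```text
time_s: 15.52
eef_pos: [431.1, 290.9, 20.3]
ee_rot: [0.0, 0.727, 0.687, -0.001]
force: [-0.2, 0.2, -3.0]
grip_width: 0.159
```

```bash
python3 -c "
from tr import *
p=slot(-60);go(p[0],p[1],2.5,1.512)
crop('side','s15',110,200,370,480,2)"
```

```text
t15.5 at [431.1 290.9  20.3] phi 1.514 F [-0.2  0.2 -3. ] w 0.159
  row: [-0.001, 0.002, 0.002] [-0.07, 0.05, 1.78] dist 1.8 rows>= 1
```

View pics/s15.png

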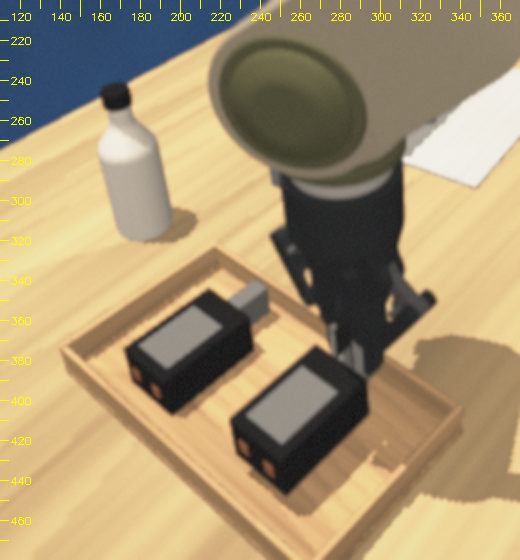

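The second pack is over the tray at about (258,420), clear of the first. I'll lower it and release.

>>> move_arm(
  series=[
    [0, 0, 0, 0, 0, 0.8, 0],
    [0, 0, 0, 0, 0, 1.5, 0],
    [0, 0, 0, 0, 0, 1.7, 0],
    [0, 0, 0, 0, 0, 1.8, 0],
    [0, 0, 0, 0, 0, 1.8, 0],
  ],
)

```text
time_s: 15.98
eef_pos: [429.0, 289.5, 1.3]
ee_rot: [-0.001, 0.727, 0.687, -0.004]
force: [-11.0, -6.4, 24.2]
grip_width: 0.164
```

>>> move_arm(
  series=[
    [0, 0, 0, 0, 0, 0, 0.4],
    [0, 0, 0, 0, 0, 0, 0.5],
    [0, 0, 0, 0, 0, -2, 0.5],
    [0, 0, 0, 0, 0, -6, 0.5],
    [0, 0, 0, 0, 0, -10, 0.5],
  ],
)

```text
time_s: 16.4
eef_pos: [429.1, 289.6, 101.8]
ee_rot: [-0.001, 0.727, 0.686, -0.005]
force: [1.4, -0.4, -0.1]
grip_width: 0.502
```

```bash
python3 -c "
from tr import *
crop('side','s16',110,200,370,480,2);
t=capture('top');s=capture('side')
crop('top','t16',405,205,505,345,5,t);crop('side','s16b',350,175,480,260,6,s)
go(510,-373,105,1.597)"
```

```text
t16.6 at [431.3 290.5 104. ] phi 1.513 F [ 0.1  0.4 -0.5] w 0.502
  row: [-0.0, 0.002, -0.084] [-65.79, 11.66, 0.03] dist 66.8 rows>= 17
```

View pics/s16.png

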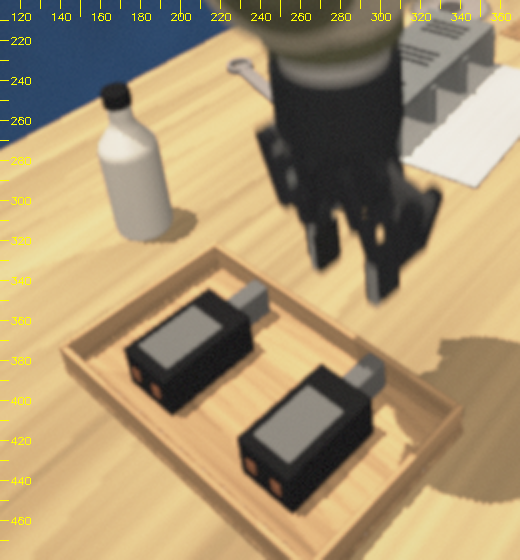

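View pics/t16.png

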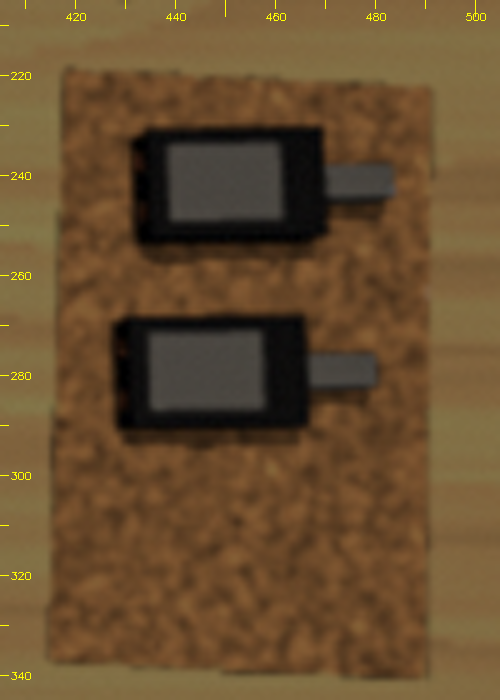

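View pics/s16b.png

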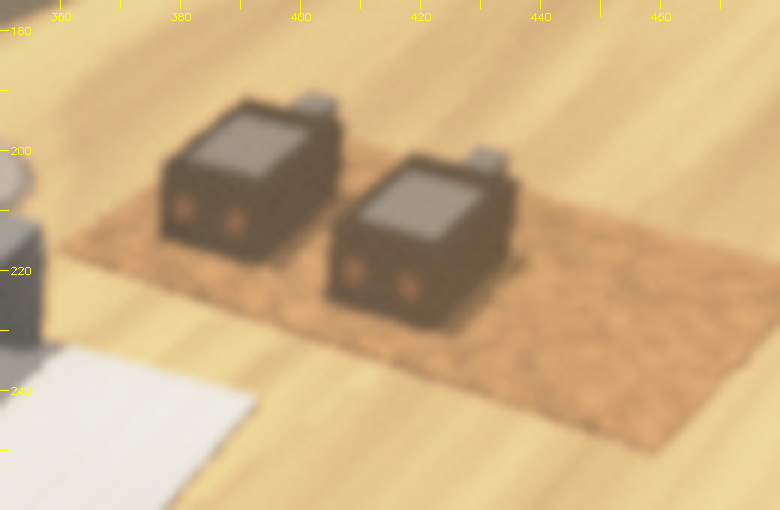

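Both charged packs lie flat in the tray, and the empties haven't moved. I'll go for the nearer one, whose case is at (447,280).

>>> move_arm(
  series=[
    [0, 0, 0, -65.8, 11.7, 0, 0.5],
    [0, 0, 0, -65.8, 11.7, 0, 0.5],
    [0, 0, 0, -65.8, 11.7, 0, 0.5],
    [0, 0, 0, -65.8, 11.7, 0, 0.5],
    [0, 0, 0, -65.8, 11.7, 0, 0.5],
  ],
)

```text
time_s: 16.97
eef_pos: [454.2, 81.3, 101.5]
ee_rot: [-0.0, 0.727, 0.687, -0.001]
force: [1.8, -0.8, -0.1]
grip_width: 0.498
```

>>> move_arm(
  series=[
    [0, 0, -0.08, -45.2, 8, 0, 0.5],
    [0, 0, -0.08, -45.2, 8, 0, 0.5],
    [0, 0, -0.08, -45.2, 8, 0, 0.5],
    [0, 0, -0.08, -45.2, 8, 0, 0.5],
    [0, 0, -0.08, -45.2, 8, 0, 0.5],
  ],
)

```text
time_s: 17.38
eef_pos: [478.3, -125.8, 101.2]
ee_rot: [-0.001, 0.699, 0.715, -0.001]
force: [0.2, -0.1, -0.1]
grip_width: 0.501
```

```bash
python3 -c "
from tr import *
go(508,-373,80,1.594)"
```

```text
t17.4 at [ 478.3 -125.8  101.2] phi 1.593 F [ 0.2 -0.1 -0.1] w 0.501
  row: [-0.003, 0.001, -0.001] [-24.78, 2.43, 2.13] dist 25.0 rows>= 6
```

>>> move_arm(
  series=[
    [0, 0, 0, -24.8, 2.4, 0, 0.5],
    [0, 0, 0, -24.8, 2.4, 0, 0.5],
    [0, 0, 0, -24.8, 2.4, 0, 0.5],
    [0, 0, 0, -24.8, 2.4, 0, 0.5],
    [0, 0, 0, -24.8, 2.4, 0, 0.5],
  ],
)

```text
time_s: 17.8
eef_pos: [502.3, -332.7, 99.9]
ee_rot: [-0.002, 0.699, 0.715, -0.001]
force: [-0.2, 0.3, 0.5]
grip_width: 0.501
```

>>> move_arm(
  series=[
    [0, 0, 0, -3, 0.3, 0, 0.5],
    [0, 0, 0, -4, 0.4, 1, 0.5],
    [0, 0, 0, -4, 0.4, 4, 0.5],
    [0, 0, 0, -4, 0.4, 6, 0.5],
    [0, 0, 0, -4, 0.4, 7, 0.5],
  ],
)

```text
time_s: 18.22
eef_pos: [505.2, -370.7, 25.4]
ee_rot: [-0.005, 0.699, 0.715, -0.001]
force: [0.6, -0.3, -0.7]
grip_width: 0.499
```

```bash
python3 -c "
from tr import *
go(508,-373,0,1.594)
crop('side','s17',350,130,480,250,5)
go(508,-373,0,1.594)"
```

```text
t18.2 at [ 505.2 -370.7   25.4] phi 1.592 F [ 0.6 -0.3 -0.7] w 0.499
  row: [-0.009, -0.006, -0.002] [-0.25, 0.29, 2.53] dist 2.6 rows>= 1
t18.3 at [ 505.1 -370.5   25. ] phi 1.593 F [-1.   1.1 -1.9] w 0.500
  row: [-0.009, -0.006, -0.001] [-0.28, 0.3, 2.49] dist 2.5 rows>= 1
```

View pics/s17.png

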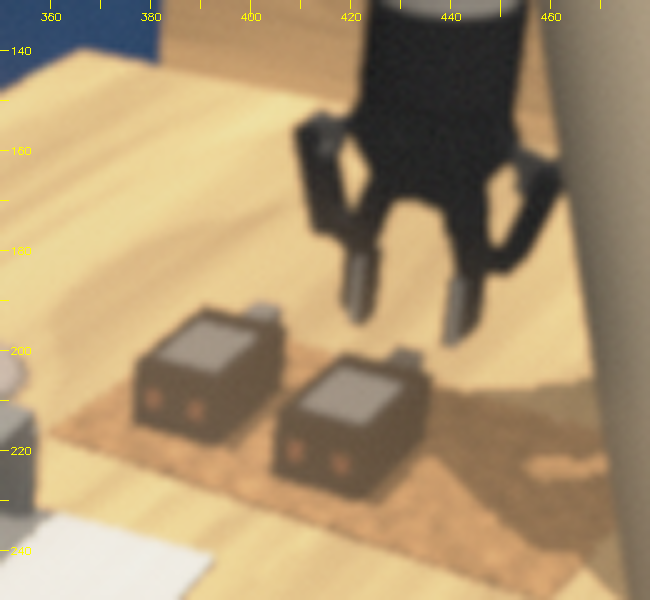

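The fingers, at (421,193) and (442,198), are centred over the tab at (431,200).

>>> move_arm(
  series=[
    [-0.005, -0.003, 0, -0.28, 0.3, 0.8, 0.5],
    [-0.009, -0.006, 0, -0.28, 0.3, 1.8, 0.5],
    [-0.009, -0.006, 0, -0.28, 0.3, 2.6, 0.5],
    [-0.009, -0.006, 0, -0.28, 0.3, 2.6, 0.1],
    [-0.009, -0.006, 0, -0.28, 0.3, 2.6, 0.0],
  ],
)

```text
time_s: 18.68
eef_pos: [508.2, -373.0, -0.8]
ee_rot: [-0.0, 0.699, 0.715, -0.0]
force: [0.8, -0.1, 0.2]
grip_width: 0.228
```

>>> move_arm(
  series=[
    [0, 0, 0, 0, 0, 0, 0],
    [0, 0, 0, 0, 0, 0, 0],
    [0, 0, 0, 0, 0, 0, 0],
  ],
)

```text
time_s: 18.93
eef_pos: [508.5, -373.3, -0.2]
ee_rot: [0.0, 0.699, 0.715, -0.0]
force: [0.6, -0.8, 0.1]
grip_width: 0.159
```

```bash
python3 -c "
from tr import *
go(508,-373,60,1.594)
crop('side','s18',350,130,480,250,5)
crop('top','t18',405,205,505,345,5)"
```

```text
t18.9 at [ 5.085e+02 -3.733e+02 -2.000e-01] phi 1.593 F [ 0.6 -0.8  0.1] w 0.159
  row: [0.001, 0.001, -0.001] [0.03, -0.05, -6.02] dist 6.0 rows>= 2
```

View pics/s18.png

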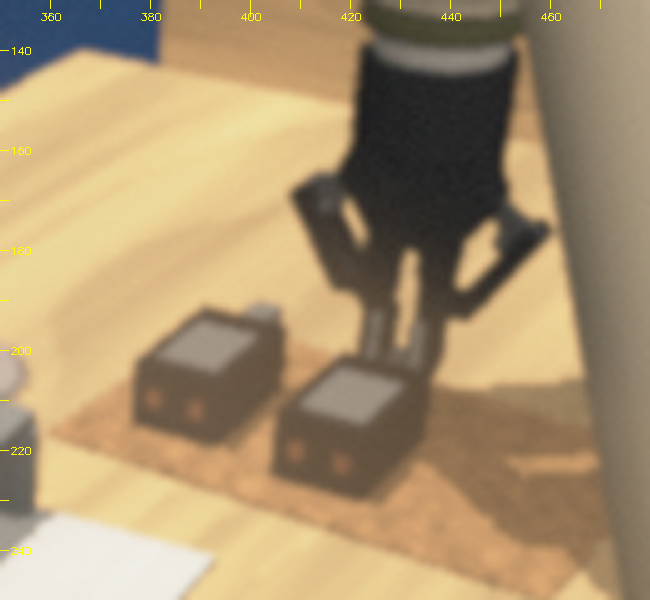

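View pics/t18.png

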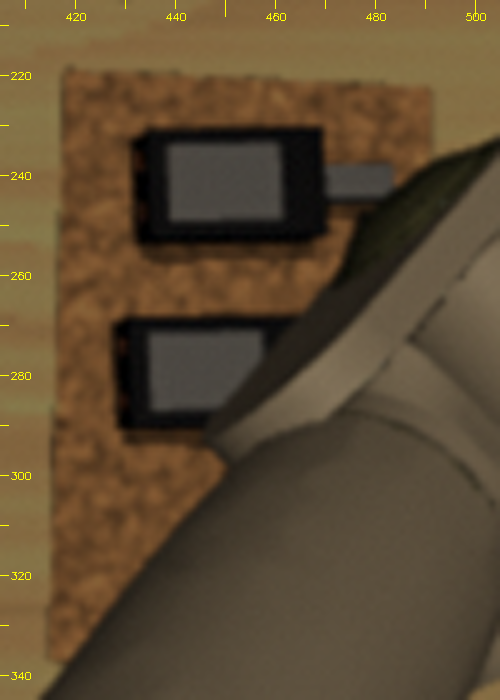

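>>> move_arm(
  series=[
    [0, 0, 0, 0, 0, -1, 0],
    [0, 0, 0, 0, 0, -3, 0],
    [0, 0, 0, 0, 0, -5, 0],
    [0, 0, 0, 1, 0, -6, 0],
    [0, 0, 0.05, 4, 0.4, -6, 0],
  ],
)

```text
time_s: 19.45
eef_pos: [511.9, -336.1, 62.6]
ee_rot: [0.004, 0.718, 0.696, -0.0]
force: [-0.1, 0.0, -2.0]
grip_width: 0.155
```

```bash
python3 -c "
from tr import *
crop('side','s19',350,130,480,250,4)
go(466,-16,60,.089)"
```

```text
t19.5 at [ 512.3 -328.    60.9] phi 1.539 F [ 4.7  5.8 -3.3] w 0.158
  row: [0.001, -0.002, 1.45] [31.04, -5.63, 0.1] dist 31.5 rows>= 12
```

View pics/s19.png

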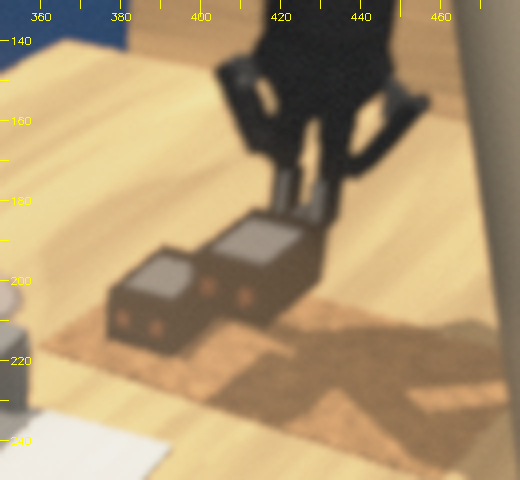

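>>> move_arm(
  series=[
    [0, 0, 0.12, 2.6, -0.6, 0, 0],
    [0, 0, 0.24, 5.2, -1.2, 0, 0],
    [0, 0, 0.36, 7.8, -1.8, 0, 0],
    [0, 0, 0.48, 10.4, -2.4, 0, 0],
    [0, 0, 0.6, 13, -3, 0, 0],
  ],
)

```text
time_s: 19.92
eef_pos: [485.6, -195.0, 60.8]
ee_rot: [-0.0, 0.893, 0.45, 0.001]
force: [0.6, 0.4, -2.4]
grip_width: 0.161
```

```bash
python3 -c "
from tr import *
go(466,-16,60,.089)"
```

```text
t19.9 at [ 485.6 -195.    60.8] phi 0.933 F [ 0.6  0.4 -2.4] w 0.161
  row: [-0.001, -0.001, 0.844] [13.22, -12.22, 0.11] dist 18.0 rows>= 7
```

>>> move_arm(
  series=[
    [0, 0, 0.12, 2.4, -2.2, 0, 0],
    [0, 0, 0.24, 4.8, -4.4, 0, 0],
    [0, 0, 0.36, 7.2, -6.6, 0, 0],
    [0, 0, 0.48, 9.6, -8.9, 0, 0],
    [0, 0, 0.6, 12, -11, 0, 0],
  ],
)

```text
time_s: 20.33
eef_pos: [467.2, -30.8, 61.0]
ee_rot: [-0.001, 0.987, 0.163, -0.0]
force: [1.1, -0.3, -2.4]
grip_width: 0.154
```

```bash
python3 -c "
from tr import *
go(466,-15.6,40,.089)"
```

```text
t20.3 at [467.2 -30.8  61. ] phi 0.328 F [ 1.1 -0.3 -2.4] w 0.154
  row: [-0.002, 0.0, 0.239] [0.37, -1.47, 2.11] dist 2.6 rows>= 2
```

>>> move_arm(
  series=[
    [0, 0, 0.12, 0.2, -1, 0, 0],
    [0, 0, 0.239, 0.3, -1.5, 2, 0],
    [0, 0, 0.239, 0.3, -1.5, 4, 0],
    [0, 0, 0.239, 0.3, -1.5, 5.6, 0],
    [0, 0, 0.239, 0.3, -1.5, 5.8, 0],
  ],
)

```text
time_s: 20.75
eef_pos: [462.9, -14.3, 0.9]
ee_rot: [-0.002, 0.999, 0.045, -0.003]
force: [0.9, 0.6, -2.7]
grip_width: 0.162
```

>>> move_arm(
  series=[
    [0, 0, 0, 0, 0, 0, 0],
    [0, 0, 0, 0, 0, 0, 0],
    [0, 0, 0, 0, 0, 0, 0],
  ],
)

```text
time_s: 21.0
eef_pos: [463.2, -14.3, 1.8]
ee_rot: [-0.002, 0.999, 0.045, -0.002]
force: [0.6, -0.0, -2.3]
grip_width: 0.163
```

```bash
python3 -c "
from tr import *
go(466,-15.6,2.5,.089)
crop('side','s20',250,170,410,300,5)
crop('top','t20',270,180,400,300,5)
go(466,-15.6,2.5,.089)"
```

```text
t21.0 at [463.2 -14.3   1.8] phi 0.090 F [ 0.6 -0.  -2.3] w 0.163
  row: [-0.003, 0.004, 0.001] [0.26, 0.16, -0.08] dist 0.3 rows>= 1
t21.1 at [463.3 -14.4   1.7] phi 0.090 F [-0.2 -0.4 -2. ] w 0.161
  row: [-0.003, 0.004, 0.001] [0.25, 0.14, -0.08] dist 0.3 rows>= 1
```

View pics/s20.png

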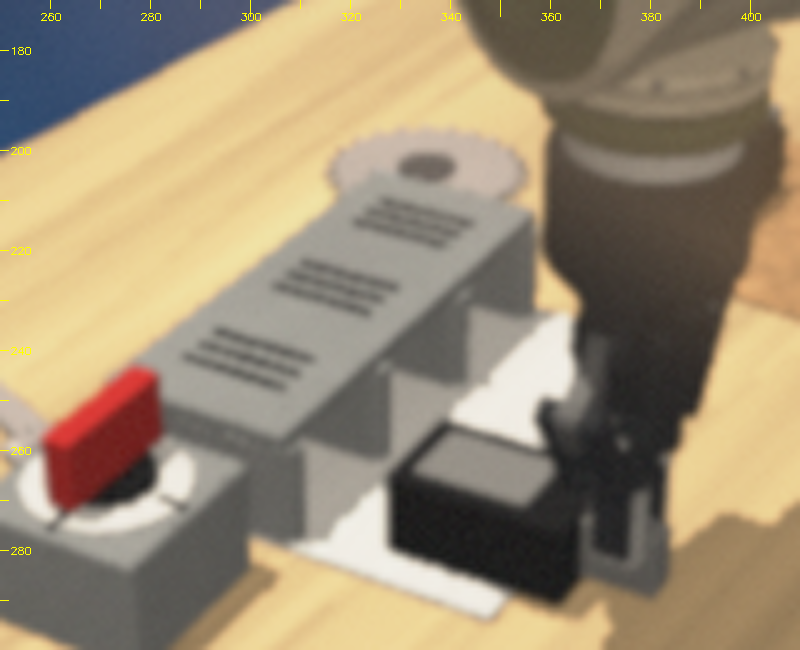

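View pics/t20.png

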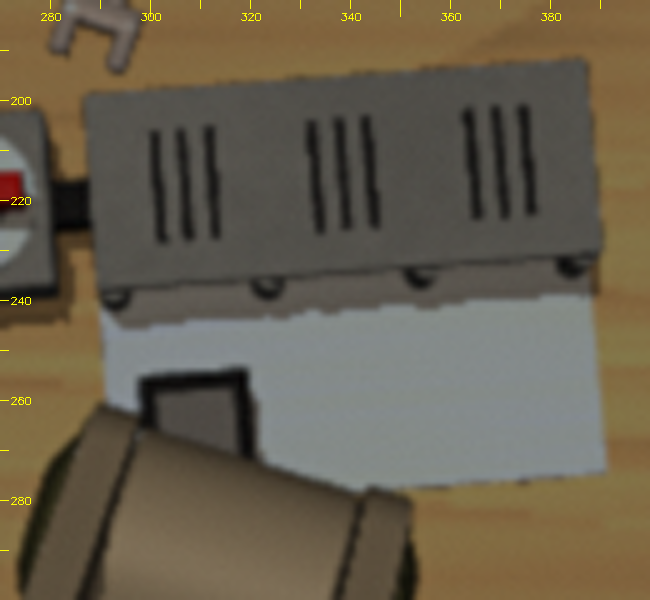

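>>> move_arm(
  series=[
    [-0.003, 0.004, 0, 0.25, 0.15, -0.05, 0],
    [-0.003, 0.004, 0, 1.2, 0.15, -0.05, 0],
    [-0.003, 0.004, 0, 2.2, 0.15, -0.05, 0],
    [-0.003, 0.004, 0, 3.2, 0.15, -0.05, 0],
    [-0.003, 0.004, 0, 4.2, 0.15, -0.05, 0],
  ],
)

```text
time_s: 21.52
eef_pos: [506.2, -12.3, 2.5]
ee_rot: [0.0, 0.999, 0.045, 0.001]
force: [-0.0, -0.6, -2.4]
grip_width: 0.158
```

```bash
python3 -c "
from tr import *
go(575.2,-5.8,2.2,.089)"
```

```text
t21.5 at [506.2 -12.3   2.5] phi 0.089 F [-0.  -0.6 -2.4] w 0.158
  row: [0.0, -0.001, 0.0] [6.94, -0.03, 0.04] dist 6.9 rows>= 2
```

>>> move_arm(
  series=[
    [0, 0, 0, 1, -0.03, 0, 0],
    [0, 0, 0, 2, -0.03, 0, 0],
    [0, 0, 0, 3, -0.03, 0, 0],
    [0, 0, 0, 4, -0.03, 0, 0],
    [0, 0, 0, 5, -0.03, 0, 0],
  ],
)

```text
time_s: 21.93
eef_pos: [556.7, -7.6, 3.0]
ee_rot: [0.0, 0.999, 0.045, 0.001]
force: [0.8, 0.1, -3.2]
grip_width: 0.16
```

```bash
python3 -c "
from tr import *
go(575.2,-5.8,2.2,.089)"
```

```text
t21.9 at [556.7  -7.6   3. ] phi 0.089 F [ 0.8  0.1 -3.2] w 0.160
  row: [0.0, -0.002, 0.0] [1.86, -0.01, 0.08] dist 1.9 rows>= 1
```

>>> move_arm(
  series=[
    [0, 0, 0, 0.7, 0, 0.1, 0],
    [0, 0, 0, 1.3, 0, 0.2, 0],
    [0, 0, 0, 1.7, 0, 0.25, 0],
    [0, 0, 0, 1.85, 0, 0.25, 0],
    [0, 0, 0, 1.95, 0, 0.25, 0],
  ],
)

```text
time_s: 22.35
eef_pos: [576.0, -5.9, 0.4]
ee_rot: [0.0, 0.999, 0.045, 0.001]
force: [-0.1, -0.1, -2.9]
grip_width: 0.156
```

```bash
python3 -c "
from tr import *
go(575.2,-5.8,2.2,.089)"
```

```text
t22.4 at [ 5.76e+02 -5.90e+00  4.00e-01] phi 0.089 F [-0.1 -0.1 -2.9] w 0.156
  row: [0.0, -0.001, 0.0] [-0.08, -0.01, -0.18] dist 0.2 rows>= 1
```

No contact yet. I'll push on slowly to the stop.

>>> move_arm(
  series=[
    [0, 0, 0, 0.08, 0, 0, 0],
    [0, 0, 0, 0.16, 0, 0, 0],
    [0, 0, 0, 0.24, 0, 0, 0],
    [0, 0, 0, 0.32, 0, 0, 0],
  ],
)

```text
time_s: 22.68
eef_pos: [576.8, -5.4, -0.2]
ee_rot: [-0.0, 0.999, 0.045, -0.002]
force: [-13.9, -1.2, 3.3]
grip_width: 0.158
```

```bash
python3 -c "
from tr import *
go(575.2,-5.8,2.2,.089)"
```

```text
t22.7 at [ 5.768e+02 -5.400e+00 -2.000e-01] phi 0.090 F [-13.9  -1.2   3.3] w 0.158
  row: [-0.001, 0.005, 0.001] [-0.16, 0.02, -0.24] dist 0.3 rows>= 1
```

It has reached the stop at 13.9 N. I'll release and rise.

>>> move_arm(
  series=[
    [0, 0, 0, 0, 0, 0, 0.3],
    [0, 0, 0, 0, 0, 0, 0.5],
    [0, 0, 0, 0, 0, -2, 0.5],
    [0, 0, 0, 0, 0, -6, 0.5],
    [0, 0, 0, 0, 0, -10, 0.5],
  ],
)

```text
time_s: 23.1
eef_pos: [576.9, -5.4, 100.6]
ee_rot: [-0.001, 0.999, 0.045, -0.003]
force: [0.3, 0.1, 0.6]
grip_width: 0.5
```

```bash
python3 -c "
from tr import *
t=capture('top');s=capture('side')
crop('side','s21',250,170,480,300,3,s)
crop('top','t21',405,205,505,345,5,t);crop('side','s21b',350,175,480,260,6,s)
go(592,-383,105,1.613)"
```

```text
t23.2 at [581.   -6.1 106.7] phi 0.090 F [ 0.5  1.1 -0.1] w 0.500
  row: [0.009, -0.004, -1.523] [-2.28, 37.64, 0.26] dist 37.7 rows>= 13
```

View pics/s21.png

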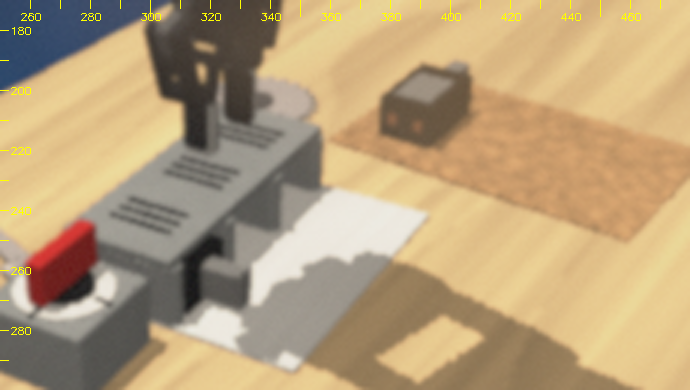

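View pics/t21.png

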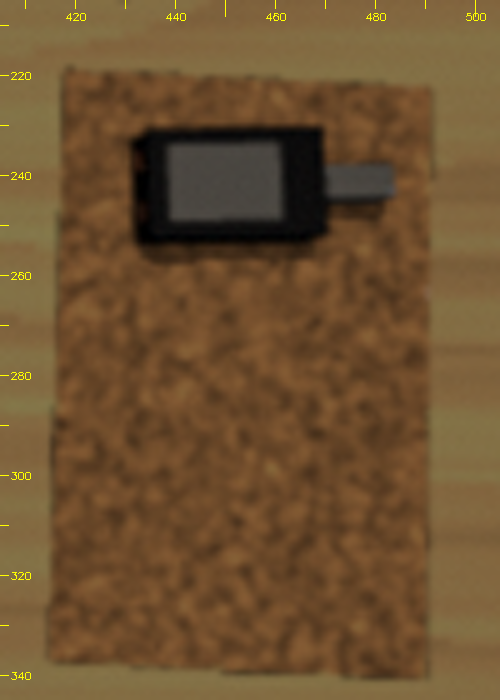

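View pics/s21b.png

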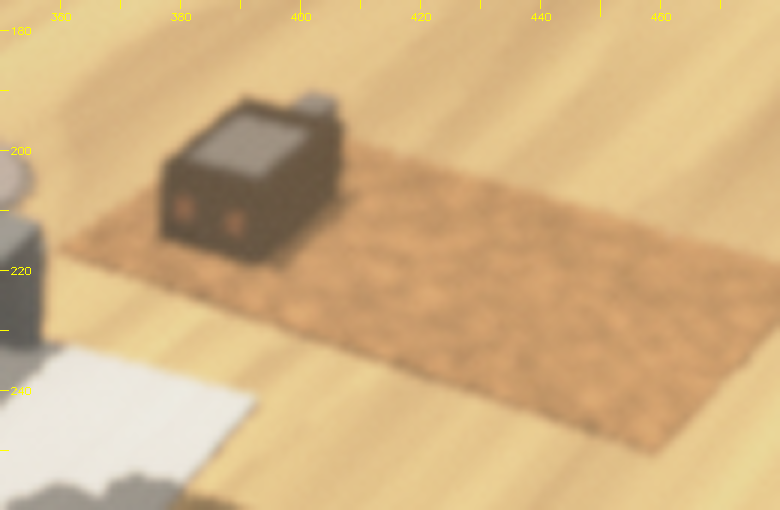

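Empty B is in bay 2 and A hasn't moved. Now A.

>>> move_arm(
  series=[
    [0, 0, -0.12, -1, 3, 0, 0.5],
    [0, 0, -0.24, -1.5, 6, 0, 0.5],
    [0, 0, -0.36, -2, 9, 0, 0.5],
    [0, 0, -0.48, -2.2, 12, 0, 0.5],
    [0, 0, -0.6, -2.2, 15, 0, 0.5],
  ],
)

```text
time_s: 23.62
eef_pos: [572.5, -159.1, 107.2]
ee_rot: [0.003, 0.94, 0.341, 0.004]
force: [-0.1, -0.1, -0.5]
grip_width: 0.501
```

```bash
python3 -c "
from tr import *
go(593,-383.4,100,1.613)"
```

```text
t23.6 at [ 572.5 -159.1  107.2] phi 0.696 F [-0.1 -0.1 -0.5] w 0.501
  row: [0.01, -0.001, -0.917] [-12.8, 18.53, 0.81] dist 22.5 rows>= 8
```

>>> move_arm(
  series=[
    [0, 0, -0.12, -2.1, 3.1, 0, 0.5],
    [0, 0, -0.24, -4.2, 6.2, 0, 0.5],
    [0, 0, -0.36, -6.4, 9.3, 0, 0.5],
    [0, 0, -0.48, -8.5, 12.4, 0, 0.5],
    [0, 0, -0.6, -10.6, 15.4, 0, 0.5],
  ],
)

```text
time_s: 24.03
eef_pos: [589.9, -347.4, 108.0]
ee_rot: [0.005, 0.796, 0.606, 0.003]
force: [0.6, 0.5, 0.1]
grip_width: 0.503
```

```bash
python3 -c "
from tr import *
go(593,-383.4,30,1.613)"
```

```text
t24.0 at [ 589.9 -347.4  108. ] phi 1.301 F [0.6 0.5 0.1] w 0.503
  row: [0.011, 0.002, -0.312] [-3.39, 1.17, 7.82] dist 8.6 rows>= 3
```

>>> move_arm(
  series=[
    [0.003, 0, -0.11, -1.7, 0.6, 0, 0.5],
    [0.008, 0, -0.22, -3.4, 1.2, 0, 0.5],
    [0.011, 0, -0.312, -3.4, 1.2, 2.5, 0.5],
    [0.011, 0.002, -0.312, -3.4, 1.2, 5.5, 0.5],
    [0.011, 0.002, -0.312, -3.4, 1.2, 7.5, 0.5],
  ],
)

```text
time_s: 24.45
eef_pos: [592.7, -383.6, 30.5]
ee_rot: [-0.0, 0.692, 0.722, -0.0]
force: [0.4, 0.5, -1.0]
grip_width: 0.501
```

```bash
python3 -c "
from tr import *
crop('side','s22',350,120,480,240,5)
go(593,-383.4,-0.5,1.613)"
```

```text
t24.5 at [ 591.3 -382.1   26.3] phi 1.613 F [-1.   1.7 -4.7] w 0.500
  row: [-0.005, -0.005, -0.0] [-0.15, 0.18, 2.68] dist 2.7 rows>= 1
```

View pics/s22.png

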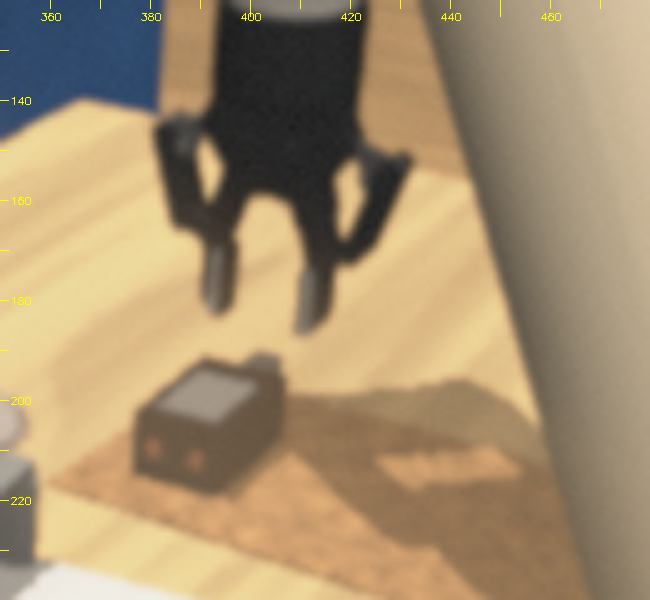

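Centred over the tab at (402,191). I'll lower and grip.

>>> move_arm(
  series=[
    [-0.003, -0.003, 0, -0.15, 0.18, 0.9, 0.5],
    [-0.005, -0.005, 0, -0.15, 0.18, 1.9, 0.5],
    [-0.005, -0.005, 0, -0.15, 0.18, 2.7, 0.5],
    [-0.005, -0.005, 0, -0.15, 0.18, 2.7, 0.2],
    [-0.005, -0.005, 0, -0.15, 0.18, 2.7, 0.0],
  ],
)

```text
time_s: 24.92
eef_pos: [593.2, -383.6, -0.2]
ee_rot: [0.0, 0.692, 0.722, -0.0]
force: [-0.6, -0.2, 0.3]
grip_width: 0.23
```

>>> move_arm(
  series=[
    [0, 0, 0, 0, 0, 0, 0],
    [0, 0, 0, 0, 0, 0, 0],
    [0, 0, 0, 0, 0, 0, 0],
  ],
)

```text
time_s: 25.17
eef_pos: [593.5, -383.9, 0.5]
ee_rot: [0.001, 0.692, 0.722, -0.0]
force: [1.4, -1.2, -0.3]
grip_width: 0.157
```

```bash
python3 -c "
from tr import *
go(593,-383.4,60,1.613)
crop('side','s23',350,120,480,240,5)"
```

```text
t25.2 at [ 5.935e+02 -3.839e+02  5.000e-01] phi 1.613 F [ 1.4 -1.2 -0.3] w 0.157
  row: [0.001, 0.001, -0.0] [0.04, -0.04, -5.95] dist 5.9 rows>= 2
```

View pics/s23.png

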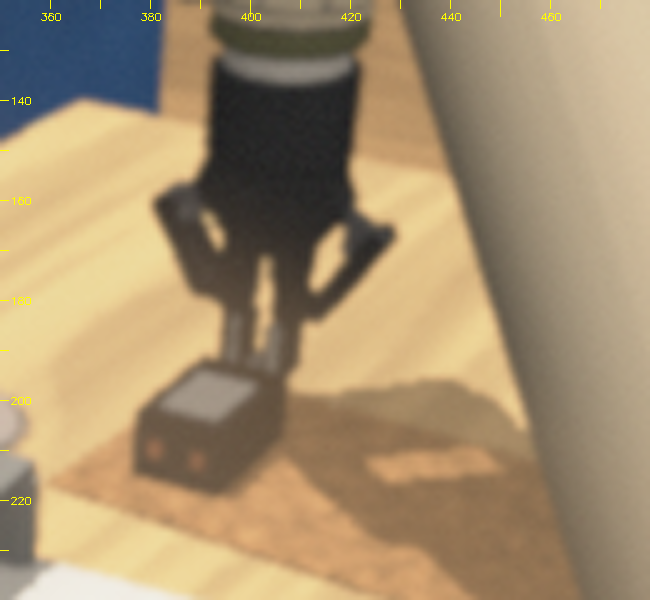

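>>> move_arm(
  series=[
    [0, 0, 0, 0, 0, -1.5, 0],
    [0, 0, 0, 0, 0, -4, 0],
    [0, 0, 0, 0, -1, -6.5, 0],
    [0, 0, 0.1, 1, -3.5, -6.8, 0],
    [0, 0, 0.2, 2, -6, -6.8, 0],
  ],
)

```text
time_s: 25.63
eef_pos: [532.7, -366.8, 70.2]
ee_rot: [0.003, 0.762, 0.648, 0.0]
force: [0.4, -1.0, -1.8]
grip_width: 0.159
```

```bash
python3 -c "
from tr import *
crop('side','s24',350,120,480,240,4)
go(478.8,-155.2,66,.089)"
```

```text
t25.7 at [ 527.3 -363.7   67.8] phi 1.402 F [-1.7 -0.4 -2.2] w 0.159
  row: [-0.004, 0.001, 1.313] [19.73, -8.29, 0.24] dist 21.4 rows>= 11
```

View pics/s24.png

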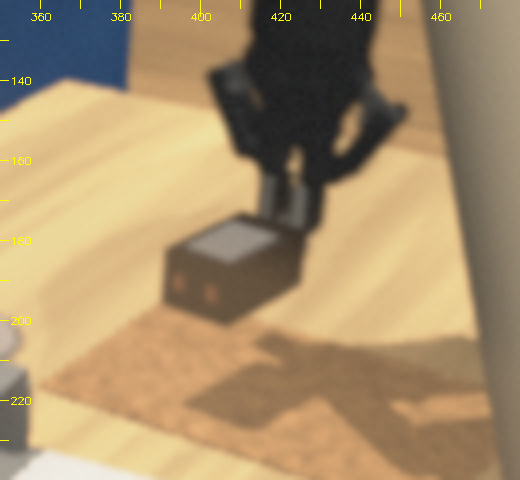

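>>> move_arm(
  series=[
    [0, 0, 0.12, 2, -1, 0, 0],
    [0, 0, 0.24, 4, -2, 0, 0],
    [0, 0, 0.36, 6, -3, 0, 0],
    [0, 0, 0.48, 8, -4, 0, 0],
    [0, 0, 0.6, 10, -5, 0, 0],
  ],
)

```text
time_s: 26.1
eef_pos: [494.3, -255.6, 68.2]
ee_rot: [-0.002, 0.922, 0.387, -0.001]
force: [0.1, 0.0, -2.6]
grip_width: 0.159
```

```bash
python3 -c "
from tr import *
go(478.8,-155.2,66,.089)"
```

```text
t26.1 at [ 494.3 -255.6   68.2] phi 0.796 F [ 0.1  0.  -2.6] w 0.159
  row: [-0.003, 0.002, 0.707] [6.09, -8.13, 0.25] dist 10.2 rows>= 6
```

>>> move_arm(
  series=[
    [0, 0, 0.12, 1.2, -1.6, 0, 0],
    [0, 0, 0.24, 2.4, -3.2, 0, 0],
    [0, 0, 0.36, 3.6, -4.8, 0, 0],
    [0, 0, 0.48, 4.8, -6.4, 0, 0],
    [0, 0, 0.6, 6, -8, 0, 0],
  ],
)

```text
time_s: 26.52
eef_pos: [478.8, -155.8, 68.6]
ee_rot: [-0.001, 0.995, 0.095, -0.002]
force: [-0.4, -0.3, -2.3]
grip_width: 0.155
```

```bash
python3 -c "
from tr import *
go(478.8,-155.2,2.5,.089)"
```

```text
t26.5 at [ 478.8 -155.8   68.6] phi 0.190 F [-0.4 -0.3 -2.3] w 0.155
  row: [-0.003, 0.003, 0.101] [0.04, -0.04, 6.61] dist 6.6 rows>= 2
```

>>> move_arm(
  series=[
    [0, 0, 0.1, 0, 0, 1.5, 0],
    [-0.003, 0.003, 0.101, 0, -0.04, 3.5, 0],
    [-0.003, 0.003, 0.101, 0, -0.04, 5.5, 0],
    [-0.003, 0.003, 0.101, 0, -0.04, 6.4, 0],
    [-0.003, 0.003, 0.101, 0, -0.04, 6.5, 0],
  ],
)

```text
time_s: 26.93
eef_pos: [477.5, -154.7, 2.2]
ee_rot: [-0.001, 0.999, 0.044, -0.002]
force: [0.3, -0.5, -2.8]
grip_width: 0.154
```

```bash
python3 -c "
from tr import *
go(478.8,-155.2,2.8,.089)
crop('side','s25',300,150,440,280,5)
crop('top','t25',300,180,430,300,5)
go(478.8,-155.2,2.8,.089)"
```

```text
t26.9 at [ 477.5 -154.7    2.2] phi 0.089 F [ 0.3 -0.5 -2.8] w 0.154
  row: [-0.001, 0.003, -0.0] [0.12, 0.06, -0.06] dist 0.1 rows>= 1
t27.0 at [ 478.7 -155.5    4. ] phi 0.089 F [ 1.2 -0.3 -2.3] w 0.157
  row: [0.001, 0.0, -0.0] [0.02, -0.02, 0.12] dist 0.1 rows>= 1
```

View pics/s25.png

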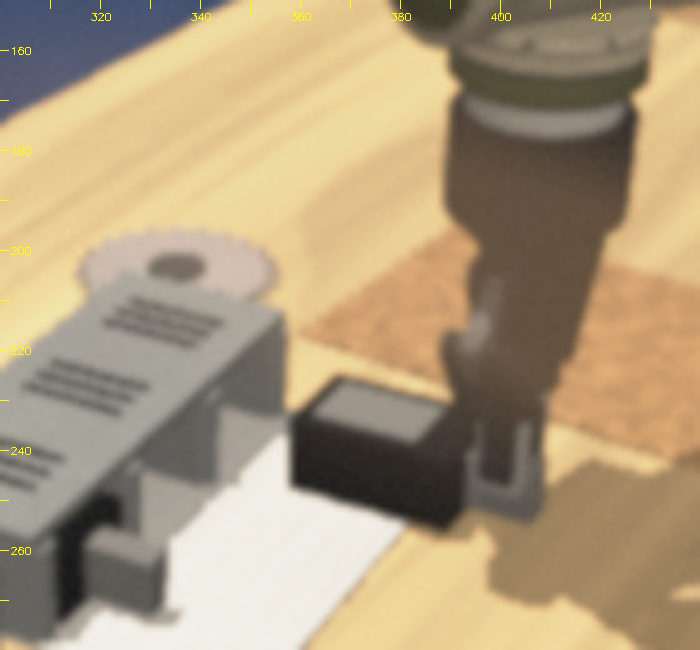

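View pics/t25.png

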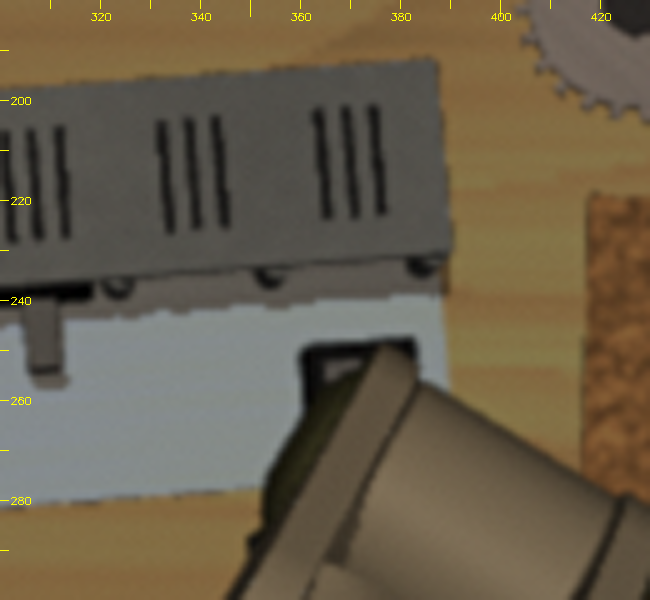

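>>> move_arm(
  series=[
    [0, 0, 0, 0.6, -0.07, 0.12, 0],
    [0, 0, 0, 1.5, -0.07, 0.12, 0],
    [0, 0, 0, 2.5, -0.07, 0.12, 0],
    [0, 0, 0, 3.3, -0.07, 0.12, 0],
    [0, 0, 0, 4.1, -0.07, 0.12, 0],
  ],
)

```text
time_s: 27.45
eef_pos: [520.7, -151.3, 3.6]
ee_rot: [0.001, 0.999, 0.044, 0.001]
force: [-0.9, -0.1, -1.7]
grip_width: 0.156
```

```bash
python3 -c "
from tr import *
go(588.4,-145.2,2.4,.089)"
```

```text
t27.4 at [ 520.7 -151.3    3.6] phi 0.089 F [-0.9 -0.1 -1.7] w 0.156
  row: [0.001, -0.001, -0.0] [6.8, -0.0, 0.13] dist 6.8 rows>= 2
```

>>> move_arm(
  series=[
    [0, 0, 0, 1, 0, 0.1, 0],
    [0, 0, 0, 2, 0, 0.1, 0],
    [0, 0, 0, 3, 0, 0.1, 0],
    [0, 0, 0, 4, 0, 0.1, 0],
    [0, 0, 0, 5, 0, 0.1, 0],
  ],
)

```text
time_s: 27.87
eef_pos: [571.4, -146.7, 3.0]
ee_rot: [0.001, 0.999, 0.044, 0.001]
force: [-0.2, -0.8, -2.2]
grip_width: 0.158
```

```bash
python3 -c "
from tr import *
go(588.4,-145.2,1,.089)"
```

```text
t27.9 at [ 571.4 -146.7    3. ] phi 0.089 F [-0.2 -0.8 -2.2] w 0.158
  row: [0.002, -0.001, -0.0] [1.7, 0.0, 0.2] dist 1.7 rows>= 1
```

>>> move_arm(
  series=[
    [0, 0, 0, 0.6, 0, 0.1, 0],
    [0, 0, 0, 1.2, 0, 0.2, 0],
    [0, 0, 0, 1.55, 0, 0.25, 0],
    [0, 0, 0, 1.7, 0, 0.25, 0],
    [0, 0, 0, 1.8, 0, 0.25, 0],
  ],
)

```text
time_s: 28.28
eef_pos: [587.9, -145.2, 0.4]
ee_rot: [0.001, 0.999, 0.045, -0.001]
force: [-12.5, -1.1, 6.1]
grip_width: 0.154
```

>>> move_arm(
  series=[
    [0, 0, 0, 0.08, 0, 0, 0],
    [0, 0, 0, 0.14, 0, 0, 0],
    [0, 0, 0, 0.2, 0, 0, 0],
  ],
)

```text
time_s: 28.53
eef_pos: [587.8, -145.2, 0.4]
ee_rot: [0.0, 0.999, 0.045, -0.004]
force: [-15.6, -3.1, 6.8]
grip_width: 0.159
```

```bash
python3 -c "
from tr import *
go(588.4,-145.2,1,.089)"
```

```text
t28.5 at [ 5.878e+02 -1.452e+02  4.000e-01] phi 0.090 F [-15.6  -3.1   6.8] w 0.159
  row: [0.0, 0.008, 0.001] [0.06, 0.0, -0.06] dist 0.1 rows>= 1
```

>>> move_arm(
  series=[
    [0, 0, 0, 0, 0, 0, 0.3],
    [0, 0, 0, 0, 0, 0, 0.5],
    [0, 0, 0, 0, 0, -2, 0.5],
    [0, 0, 0, 0, 0, -6, 0.5],
    [0, 0, 0, 0, 0, -10, 0.5],
  ],
)

```text
time_s: 28.95
eef_pos: [588.1, -144.8, 101.0]
ee_rot: [-0.0, 0.999, 0.045, -0.005]
force: [1.5, -0.6, 0.2]
grip_width: 0.501
```

>>> move_arm(
  series=[
    [0, 0, 0, -4, 0, 0, 0.5],
    [0, 0, -0.1, -8, -4, 0, 0.5],
    [0, 0, -0.2, -12, -8, 0, 0.5],
    [0, 0, -0.3, -12, -12, 0, 0.5],
    [0, 0, -0.4, -12, -16, 0, 0.5],
  ],
)

```text
time_s: 29.37
eef_pos: [456.8, -15.6, 102.7]
ee_rot: [-0.001, 0.97, 0.243, -0.004]
force: [0.6, 1.3, 0.3]
grip_width: 0.501
```

```bash
python3 -c "
from tr import *
t=capture('top');s=capture('side')
crop('top','t26',230,185,400,290,4,t); crop('side','s26',235,200,400,310,4,s)
go(631.7,97.6,110,1.665)"
```

```text
t29.5 at [457.2 -12.1 102.9] phi 0.497 F [ 0.1  0.7 -0.8] w 0.495
  row: [-0.008, 0.003, -1.168] [20.56, -1.32, -0.85] dist 20.6 rows>= 10
```

View pics/t26.png

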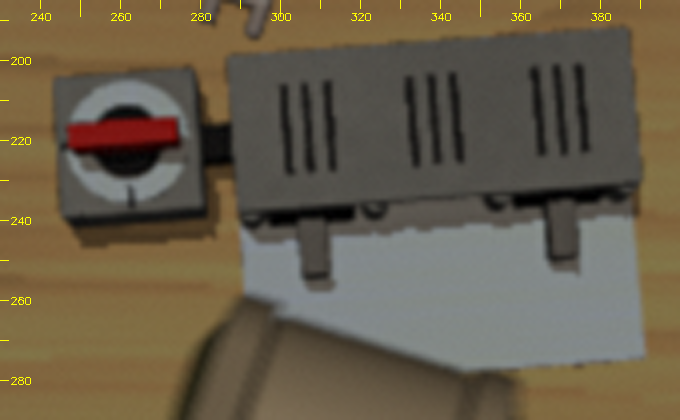

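View pics/s26.png

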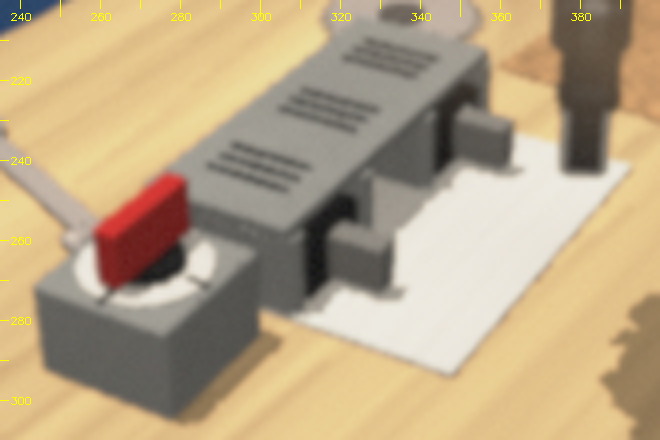

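Both tabs stand where the charged ones stood: their ends in the top view are at (309,254) and (370,250), against (310,255) and (371,251) at the start. Now the isolator.

>>> move_arm(
  series=[
    [0, 0, -0.12, 4, -0.2, 0, 0.5],
    [0, 0, -0.24, 8, -0.5, -0.3, 0.5],
    [0, 0, -0.36, 12, -0.8, -0.6, 0.5],
    [0, 0, -0.48, 16, -1, -0.8, 0.5],
    [0, 0, -0.6, 20, -1.3, -0.8, 0.5],
  ],
)

```text
time_s: 29.88
eef_pos: [629.0, 95.8, 110.3]
ee_rot: [-0.002, 0.852, 0.524, -0.002]
force: [0.6, -1.2, 1.0]
grip_width: 0.502
```

```bash
python3 -c "
from tr import *
go(631.7,97.6,110,1.665)"
```

```text
t29.9 at [629.   95.8 110.3] phi 1.102 F [ 0.6 -1.2  1. ] w 0.502
  row: [-0.006, -0.0, -0.563] [0.29, 0.16, 0.03] dist 0.3 rows>= 5
```

>>> move_arm(
  series=[
    [0, 0, -0.12, 0.29, 0.16, 0, 0.5],
    [0, 0, -0.24, 0.29, 0.16, 0, 0.5],
    [0, 0, -0.36, 0.29, 0.16, 0, 0.5],
    [-0.003, 0, -0.48, 0.29, 0.16, 0, 0.5],
    [-0.006, 0, -0.563, 0.29, 0.16, 0, 0.5],
  ],
)

```text
time_s: 30.3
eef_pos: [632.3, 97.4, 110.3]
ee_rot: [0.0, 0.671, 0.742, 0.0]
force: [-0.4, 0.4, -0.0]
grip_width: 0.498
```

```bash
python3 -c "
from tr import *
crop('side','s27',235,190,310,280,8)
go(631.7,97.6,45,1.665)"
```

```text
t30.4 at [632.2  97.4 110.4] phi 1.674 F [ 0.1  0.5 -0.4] w 0.505
  row: [0.001, -0.0, 0.009] [0.02, -0.06, 6.54] dist 6.5 rows>= 2
```

View pics/s27.png

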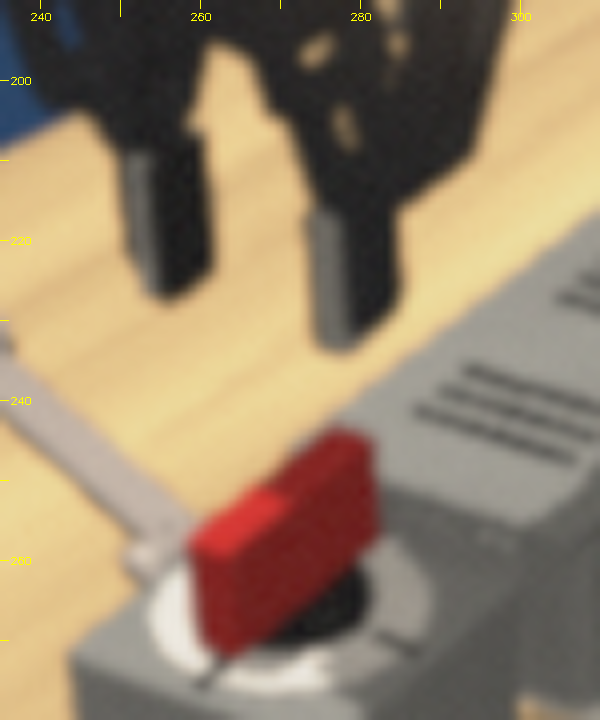

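>>> move_arm(
  series=[
    [0, 0, 0.009, 0, -0.06, 2.5, 0.5],
    [0, 0, 0.009, 0, -0.06, 5, 0.5],
    [0, 0, 0.009, 0, -0.06, 6.4, 0.5],
    [0, 0, 0.009, 0, -0.06, 6.5, 0.4],
    [0, 0, 0.009, 0, -0.06, 6.5, 0.1],
  ],
  grip_force=60,
)

```text
time_s: 30.77
eef_pos: [631.8, 97.2, 45.3]
ee_rot: [0.0, 0.674, 0.739, 0.0]
force: [-0.3, -0.3, 0.7]
grip_width: 0.271
```

>>> move_arm(
  series=[
    [0, 0, 0, 0, 0, 0, 0],
    [0, 0, 0, 0, 0, 0, 0],
    [0, 0, 0, 0, 0, 0, 0],
    [0, 0, 0, 0, 0, 0, 0],
  ],
)

```text
time_s: 31.1
eef_pos: [632.2, 97.1, 46.7]
ee_rot: [0.001, 0.674, 0.739, 0.001]
force: [-5.4, -0.9, 8.0]
grip_width: 0.146
```

```bash
python3 -c "
from tr import *
go(631.7,97.6,45,.09)"
```

```text
t31.1 at [632.2  97.1  46.7] phi 1.663 F [-5.4 -0.9  8. ] w 0.146
  row: [0.001, -0.002, 1.573] [0.05, -0.04, 0.17] dist 0.2 rows>= 13
```

>>> move_arm(
  series=[
    [0, 0, 0.12, 0, 0, 0, 0],
    [0, 0, 0.24, 0, 0, 0, 0],
    [0, 0, 0.36, 0, 0, 0, 0],
    [0, 0, 0.48, 0, 0, 0, 0],
    [0, 0, 0.6, 0, 0, 0, 0],
  ],
)

```text
time_s: 31.52
eef_pos: [631.6, 97.1, 46.7]
ee_rot: [0.0, 0.864, 0.504, 0.0]
force: [-5.7, -0.2, 0.2]
grip_width: 0.145
```

>>> move_arm(
  series=[
    [0, 0, 0.12, 0, 0, 0, 0],
    [0, 0, 0.24, 0, 0, 0, 0],
    [0, 0, 0.36, 0, 0, 0, 0],
    [0, 0, 0.48, 0, 0, 0, 0],
    [0, 0, 0.6, 0, 0, 0, 0],
  ],
)

```text
time_s: 31.93
eef_pos: [631.2, 97.5, 46.7]
ee_rot: [-0.0, 0.975, 0.224, -0.0]
force: [-4.3, 1.2, -0.6]
grip_width: 0.147
```

```bash
python3 -c "
from tr import *
go(631.7,97.6,45,.085)"
```

```text
t31.9 at [631.2  97.5  46.7] phi 0.451 F [-4.3  1.2 -0.6] w 0.147
  row: [-0.001, 0.0, 0.366] [0.05, 0.01, 0.17] dist 0.2 rows>= 3
```

>>> move_arm(
  series=[
    [0, 0, 0.12, 0, 0, 0, 0],
    [0, 0, 0.24, 0, 0, 0, 0],
    [0, 0, 0.36, 0, 0, 0, 0],
    [0, 0, 0.385, 0, 0, 0, 0],
    [0, 0, 0.385, 0, 0, 0, 0],
  ],
)

```text
time_s: 32.35
eef_pos: [631.0, 97.8, 46.7]
ee_rot: [-0.0, 0.999, 0.035, -0.0]
force: [-3.3, 3.2, -1.8]
grip_width: 0.147
```

```bash
python3 -c "
from tr import *
go(631.7,97.6,45,.085); print(ctrl.sense()['wrist_torque'])"
```

```text
t32.4 at [631.   97.8  46.7] phi 0.069 F [-3.3  3.2 -1.8] w 0.147
  row: [-0.0, 0.001, -0.016] [0.07, 0.02, 0.17] dist 0.2 rows>= 1
[0.17150521 0.48589281 0.51121215]
```

The handle is against its stop: wrist torque is +0.51 N m, the opposite sign to the off stop. I'll release, rise and move away to check.

>>> move_arm(
  series=[
    [0, 0, 0, 0, 0, 0, 0.4],
    [0, 0, 0, 0, 0, 0, 0.5],
    [0, 0, 0, 0, 0, -3, 0.5],
    [0, 0, 0, 0, 0, -7, 0.5],
    [0, 0, 0, 0, 0, -10, 0.5],
  ],
)

```text
time_s: 32.77
eef_pos: [631.9, 97.5, 149.8]
ee_rot: [-0.0, 0.999, 0.035, 0.001]
force: [-0.0, -0.6, 0.6]
grip_width: 0.502
```

>>> move_arm(
  series=[
    [0, 0, 0, -4, 0, -1, 0.5],
    [0, 0, 0, -8, 0, -2, 0.5],
    [0, 0, 0, -12, 0, -3, 0.5],
    [0, 0, 0, -16, 0, -4, 0.5],
    [0, 0, 0, -20, 0, -5, 0.5],
  ],
)

```text
time_s: 33.18
eef_pos: [430.7, 83.2, 200.0]
ee_rot: [0.0, 0.999, 0.036, 0.002]
force: [0.2, -0.2, 1.5]
grip_width: 0.501
```

>>> move_arm(
  series=[
    [0, 0, 0, -4, 0, -2, 0.5],
    [0, 0, 0, -6, 0, -4, 0.5],
    [0, 0, 0, -6, 0, -4, 0.5],
    [0, 0, 0, -6, 0, -4, 0.5],
    [0, 0, 0, -6, 0, -4, 0.5],
  ],
)

```text
time_s: 33.6
eef_pos: [371.3, 78.7, 239.7]
ee_rot: [0.0, 0.999, 0.036, 0.003]
force: [0.3, -0.8, -0.7]
grip_width: 0.498
```

```bash
python3 -c "
from tr import *
t=capture('top');s=capture('side')
crop('top','t30',100,110,510,360,1,t); crop('side','s30',0,0,640,480,1,s);crop('top','t30b',230,185,400,290,4,t); crop('side','s30b',235,200,400,310,4,s)
go(400,97.6,200,.085)"
```

```text
t33.7 at [371.2  78.8 239. ] phi 0.072 F [ 0.5  0.3 -0.1] w 0.500
  row: [-0.0, -0.003, -0.013] [3.0, -1.67, 3.9] dist 5.2 rows>= 2
```

View pics/t30b.png

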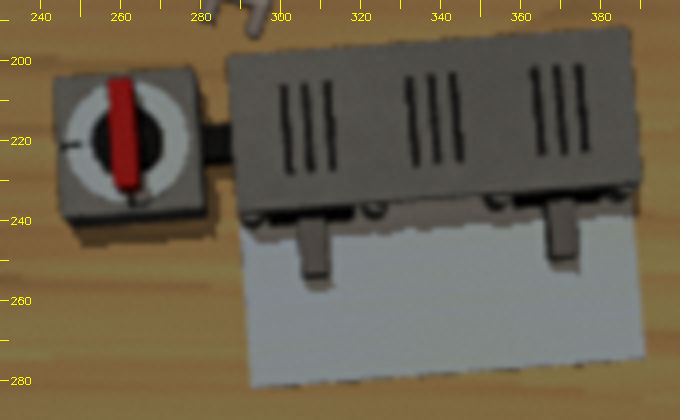

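View pics/s30.png

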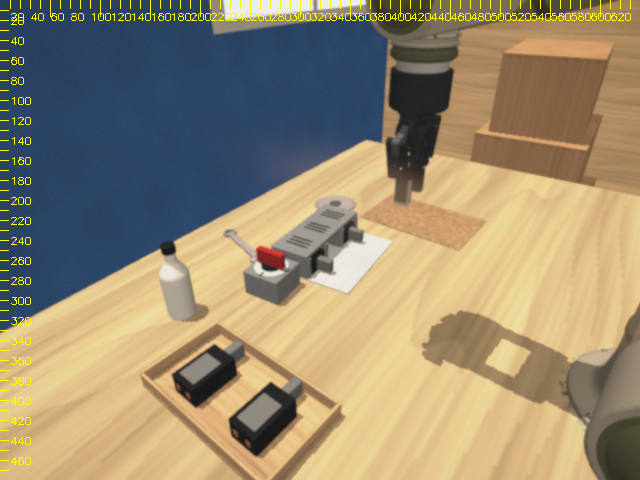

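View pics/s30b.png

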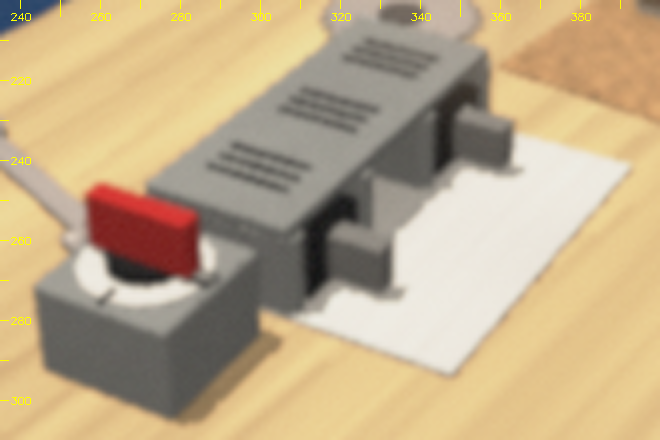

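The side view shows both charged packs flat in the tray at (205,375) and (263,418), the mat empty, and the handle exactly as at the start (on). The tabs at (345,260) and (355,235) sit at or slightly inside their original positions, and the lube bottle, sprocket and spanner are where they were. I'm handing the job in.

```bash
python3 -c "
from rig import job
print(job.finish_job())"
```

```text
the job is handed in; nothing more can be done
None
```

The job is done and handed in at about 34 s. I turned the isolator off, slid out the two charged packs (bays 0 and 2) and laid them flat in the tray. Then I slid the two empties from the mat fully home into bays 2 and 0, tabs outwards, and turned the isolator back on. Bay 1 was empty at the start and still is.

- **Final checks:** In the last pictures both charged packs lie flat inside the tray and the mat is empty. The handle bar looks exactly as it did at the start. The tab ends are within about 1 px of where the charged packs' tabs stood. Each empty stopped against the back at about 14–16 N. The lube bottle, sprocket and spanner looked unmoved.
- **First isolator grip missed:** The visible fingertips stood about 19 mm above the reported TCP, so the fingers first shut above the bar. I used that offset for every later grip.
- **Second tray placement:** The second pack met the tray floor at 24 N, more than expected but within limits.
- **Tray height check disagreed:** My quick two-view check put the tray's rim at 12–18 mm instead of 30 mm. I put this down to rough corner picks and shifted the tray estimate by 2 mm. Both packs ended up clear of the walls.

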